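Change the index gear on the arbor stand

ROBOT

A 6-joint arm with a two-finger parallel gripper is mounted at the origin on a cart in front of the work surface, level with it; the furniture and walls round the work are solid. World frame = base frame: x ahead of the robot, y to its left, z up, the work surface at z = 0. Lengths are in m, angles in degrees, forces in N, time in s.
With the tool pointing down it reaches from about 0.25 to 0.725 m from the base axis. Payload 9.7 kg.
Tool frame: the origin (TCP) lies between the finger pads; the fingertips stand 11 mm ahead of it and the grasp point (between the pads) lies 8 mm behind it; z points along the fingers, y is the direction in which the jaws open and shut (so a half turn about z gives the same grasp; the last joint's range is limited). The gripper opens to 85 mm and grips with 20 to 120 N. Pads are 22 mm wide; open, the fingers measure 114 mm over their backs; the gripper's body (76 mm by 85 mm) begins 54 mm behind the grasp point. The pads swing forward as they close: fully open they stand 13 mm farther back than shut.
Start: joints at [73.339, 4.979, 10.078, 95.1, 0, 90], TCP at [0.158, 0.527, 0.242] pointing down, gripper open.
Joint ranges: [-179.16, 179.16], [-48.56, 103.87], [-65.8, 70.77], [-126.05, 130.52], [-82.76, 87.17], [-180, 180]. Speed limits (degrees/s): [127.2, 127.2, 147.25, 180, 180, 180].

INTERFACE

Orientations are given as [roll, pitch, yaw] about the fixed x, y, z axes, in that order (R = Rz(yaw) Ry(pitch) Rx(roll)).
In Python, from workcell import bot gives the robot as it stands.
- The arm moves only by the tool play_rows, never from a script. Its argument "targets" is a list of rows, each an object of numbers: "fingers": the gripper command: -1 is shut, 1 is fully open, values between are in proportion; "x", "y", "z": the shift along the tool's x, y, z in m; "wx", "wy", "wz": the turn, a rotation vector about the tool's x, y, z in degrees. In form: [{"fingers": .., "x": .., "y": .., "z": .., "wx": .., "wy": .., "wz": ..}, ...]. A call has 1 to 20 rows; each row is the pose to reach, as a shift and turn from the pose commanded when the call began, along the tool's axes at that moment; what a row does not reach only later rows make up. A row lasts 1/12 s, in which the tool goes at most 41.7 mm and 7.16 degrees, less where a joint would pass 70% of its speed; a pose out of reach is approached as far as the arm can. A call with a gripper value outside its range is refused whole. The fingers move at their own pace and stop on an object; "grip_force" is the grip in N (left out, the last holds). Time passes only in rows, so rows that repeat a pose let the fingers close. It gives the time, the measured TCP pose, the force and the opening at its end, in the units of the state.
- bot.get_obs(): the state, without advancing time (a new reading comes with each control period).
- bot.camera(name): name is "scene" or "top" or "wrist"; returns (picture, depth): 400x640x3 uint8, blue, green, red; 400x640 float32, m along the optical axis (not along the pixel's ray), 0 where there is no reading.
- bot.get_calibration(name): a dict with "fx", "fy", "cx", "cy" (pixels), "camera_from_world" (4x4, takes a point from world to camera coordinates). Camera axes: x right, y down, z forward; pixel columns grow to the right and rows downward; lengths in m; the calibration is good to about 2 mm. A picture is of the moment at which its call begins: read the wrist's pose just before it. get_calibration takes no time and is no camera call; for the wrist camera it gives the pose at the moment of the call.
- bot.job_done(): hands the job in, once; it reports no verdict.
Trained networks look in the newest picture that a camera, given by its name, has taken for a name from the list of things; names that differ only in an ending like _2 or _b are one class to them, and where a whole thing is asked for, a point or a joint stands for the part that bears it (a point fixed in the world has none). Each returns a list of dicts, best first, with "confidence" (0 to 1); they miss things now and then, are a little off and sometimes report something else, mostly with a low value. They report only what shows in the picture. A call takes as long as a camera call.
- bot.look_for(query, camera): "extent" ([left, top, right, bottom] in pixels, round what is visible of it).
- bot.outline_of(query, camera): "region" (400x640 bool, what is visible of it) and "extent" ([left, top, right, bottom] in pixels, round what is visible of it).
- bot.place_of(query, camera): "point" ([row, column] in pixels: a listed point, or the origin of a listed thing).
The state is a dict: "time": time; "q": joint angles; "qd": joint speeds; "joint_efforts": joint torques, N m; "ee_pos": TCP position; "tcp_rot": TCP orientation; "wrist_force": force on the tool from outside, world axes, zero at the start; "torque": the same for the moment, N m; "opening": finger opening in m.
Only numpy, scipy, OpenCV 4.12 (cv2) and the standard library are available. Lean on these libraries where they do the work, as an engineer would, in place of code of your own. Each camera call takes 0.05 s, during which the arm holds its last target.

TASK

Change the index gear on the arbor stand for the largest one, which lies at the bottom of the pile on the storage spindle. First lay the gear that is now on the arbor and the two gears on top of the pile flat, side by side, in the wooden tray; then seat the largest gear on the arbor, right down on its shoulder, and after that put the other three back on the storage spindle in order of size, the biggest of them at the bottom and the smallest on top. Set every gear down rather than dropping it, and do not shove the spirit lamp or the peg stand.

Things in the scene. Friction and masses are not known exactly. Their poses are not given: they have to be found in the camera images.
- gear_small: The smallest of four brass index gears, 52 mm across the teeth, 0.11 kg. Axis upright; origin on the axis at the underside. Flat toothed flange 5 mm thick, above it a smooth round hub of 36 mm diameter and 17 mm height (grip it across the hub; whole height 22 mm). Plain through bore of 21 mm. At the start either this gear or gear_medium is on the arbor stand and the other one is on top of the pile, third from the bottom.
- gear_medium: Brass index gear, 66 mm across the teeth, 0.15 kg. Axis upright; origin on the axis at the underside. Flat toothed flange 5 mm thick, above it a smooth round hub of 36 mm diameter and 17 mm height (grip it across the hub; whole height 22 mm). Plain through bore of 21 mm. At the start either on the arbor stand or on top of the pile.
- gear_large: Brass index gear, 80 mm across the teeth, 0.20 kg. Axis upright; origin on the axis at the underside. Flat toothed flange 5 mm thick, above it a smooth round hub of 36 mm diameter and 17 mm height (grip it across the hub; whole height 22 mm). Plain through bore of 21 mm. At the start the middle one of the pile of three on the storage spindle.
- gear_largest: The largest brass index gear, 96 mm across the teeth, 0.26 kg. Axis upright; origin on the axis at the underside. Flat toothed flange 5 mm thick, above it a smooth round hub of 36 mm diameter and 17 mm height (grip it across the hub; whole height 22 mm). Plain through bore of 21 mm. At the start the bottom one of the pile on the storage spindle.
- storage_spindle: Dark hardwood foot, 106 x 106 mm, 16 mm thick, fixed to the table, with one upright steel post of 12 mm diameter at its centre; the post is straight up to 68 mm above the table and tapers from there to 6 mm diameter at its top, 77 mm above the table. Origin at the centre of the underside, on the table, z up. Gears threaded on the post lie on the foot and on the hub top of the gear below: undersides 16, 38 and 60 mm above the table.
- arbor_stand: Round grey foot of 96 mm diameter, fixed to the table, with a steel column that ends in a knurled shoulder of 38 mm diameter, 60 mm above the table; out of it rises a spigot of 14 mm diameter, straight up to 72 mm and tapering to 6 mm diameter at its top, 82 mm above the table. A seated gear's underside lies on the shoulder. A small clamp knob sticks 30 mm out of the column at a height of 34 mm. Origin at the centre of the underside, on the table, z up.
- tray: Low wooden tray with a cork floor, fixed to the table, outside 100 x 260 mm, inside 90 x 250 mm; long side along its own y. The floor is 6 mm and the rim 16 mm above the table. Origin at the centre of the underside, z up. Empty at the start; three gears fit in a row 82 mm apart, the middle one at the centre.
- spirit_lamp: Bystander: purple glass spirit lamp with a brass cap, 62 mm diameter, 74 mm high, loose; origin at the centre of its underside. To be left where it is.
- dowel_stand: Bystander: small wooden stand with three upright pegs, 45 x 70 mm, 116 mm high, loose, standing on the thin black mat; origin at the centre of its underside. To be left where it is.

How it is judged:
By the outcome, as a careful person would: the job done as asked, in the order asked, and still so for the second after the job is handed in, with the robot touching nothing.
It also fails if it takes over 152 s, if anything falls off the work surface, if the arm or the gripper's body presses on something with over 40 N, if the wrist force passes 120 N, or if a joint passes its speed limit or range.

## Working session

There is one attempt and no reset: what is moved stays moved. The work goes in short steps, Python scripts to look and compute and a tool call to move; the robot and the scene stay as the last step left them, time stands still between calls to the robot, and variables do not carry over. Pictures are saved under pics/ and viewed, and the job is handed in when it is done.

Besides the shell and the picture viewer there is one more tool, called after "Request:" in YAML: its name, and indented under it one key for each argument. play_rows: Moves the arm, as the interface text tells. Its arguments: {"type":"object","properties":{"targets":{"type":"array","items":{"type":"object","properties":{"fingers":{"type":"number"},"x":{"type":"number"},"y":{"type":"number"},"z":{"type":"number"},"wx":{"type":"number"},"wy":{"type":"number"},"wz":{"type":"number"}}}},"grip_force":{"type":"number"}},"required":["targets"]}

```bash
ls; mkdir -p pics
python3 - <<'E'
from workcell import bot
import cv2
o=bot.get_obs(); print(o)
for n in ["scene","top"]:
    p,d=bot.camera(n); cv2.imwrite(f"pics/{n}0.png",p)
    c=bot.get_calibration(n); print(n,c)
    for q in ["gear_small","gear_medium","gear_large","gear_largest","storage_spindle","arbor_stand","tray","spirit_lamp","dowel_stand"]:
        try:
            print(q,[(round(float(r['confidence']),2),[round(float(v)) for v in r['point']]) for r in bot.place_of(q,n)][:3],[(round(float(r['confidence']),2),[round(float(v)) for v in r['extent']]) for r in bot.look_for(q,n)][:3])
        except Exception as e: print(q,e)
E
```

```text
pics
{'time': 0.0, 'q': array([7.33388805e+01, 5.01227175e+00, 1.00332313e+01, 9.51000363e+01,
       5.90948408e-04, 9.00015900e+01]), 'qd': array([ 0.07733009,  0.06252379, -0.0440343 ,  0.00102621,  0.00043055,
       -0.0331116 ]), 'joint_efforts': array([-2.07736848e-03, -5.20388103e+01,  4.64807260e+01,  1.60063215e-02,
       -1.00041616e-04, -9.69421983e-07]), 'ee_pos': array([0.15762389, 0.52669591, 0.24156087]), 'tcp_rot': array([-1.79920923e+02, -5.88753342e-04,  1.63337290e+02]), 'wrist_force': array([0.10393346, 1.0000375 , 0.50845814]), 'torque': array([0.01342721, 0.01053077, 0.00846327]), 'opening': 0.0851838645381449}
scene {'fx': 434.5415194587353, 'fy': 434.5415194587353, 'cx': 326.11738665659055, 'cy': 196.92603842021367, 'camera_from_world': array([[ 0.77520679, -0.63153917,  0.01458453, -0.53520839],
       [-0.4244443 , -0.53782215, -0.72841909,  0.20696709],
       [ 0.46786907,  0.55848511, -0.68497658,  1.07797172],
       [ 0.        ,  0.        ,  0.        ,  1.        ]])}
gear_small [(0.44, [168, 239])] [(0.51, [230, 161, 251, 172])]
gear_medium [(0.83
[... 1014 characters left out ...]
(0.52, [249, 211])] [(0.88, [201, 239, 223, 261])]
gear_medium [(0.85, [247, 439]), (0.38, [167, 308])] [(0.68, [430, 234, 455, 259])]
gear_large [(0.74, [246, 439])] [(0.53, [422, 230, 443, 261])]
gear_largest [(0.63, [244, 435])] [(0.56, [416, 225, 448, 263])]
storage_spindle [(0.78, [244, 427]), (0.54, [168, 395])] [(0.96, [410, 222, 457, 266])]
arbor_stand [(0.61, [249, 218])] []
tray [(0.87, [245, 320])] [(0.86, [263, 228, 372, 267]), (0.46, [296, 154, 325, 183]), (0.2, [201, 228, 241, 269])]
spirit_lamp [(0.55, [170, 393]), (0.49, [252, 211])] [(0.87, [384, 160, 407, 179])]
dowel_stand [(0.55, [245, 430]), (0.37, [249, 212])] [(0.69, [293, 155, 325, 181]), (0.44, [408, 222, 457, 269])]
```

Run:
```python
import cv2
s=cv2.imread("pics/scene0.png"); t=cv2.imread("pics/top0.png")
cv2.imwrite("pics/s0c.png",cv2.resize(s[130:340,190:450],None,fx=2.8,fy=2.8,interpolation=cv2.INTER_CUBIC))
cv2.imwrite("pics/t0c.png",cv2.resize(t[130:300,180:480],None,fx=2.6,fy=2.6,interpolation=cv2.INTER_CUBIC))
```

```text
(no output)
```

View pics/s0c.png

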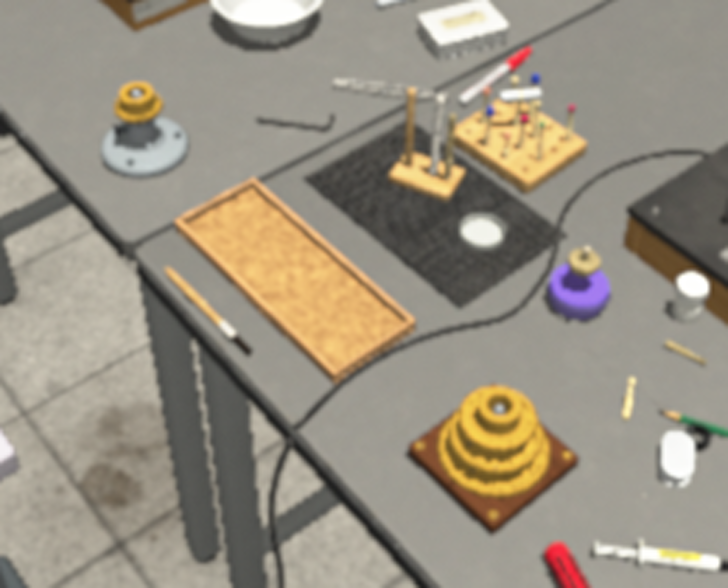

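View pics/t0c.png

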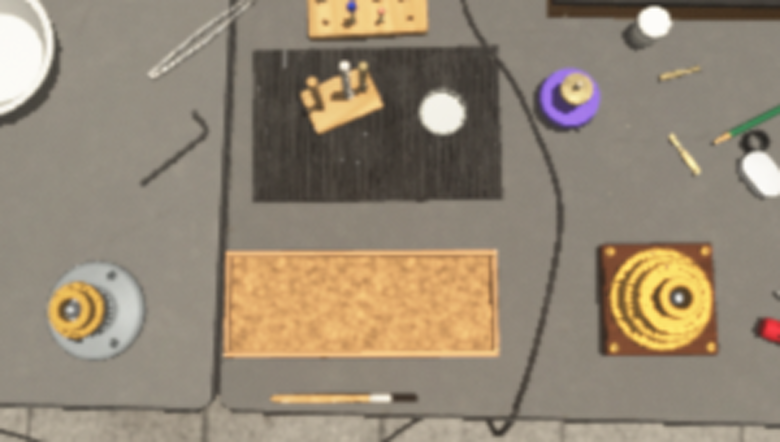

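View pics/top0.png

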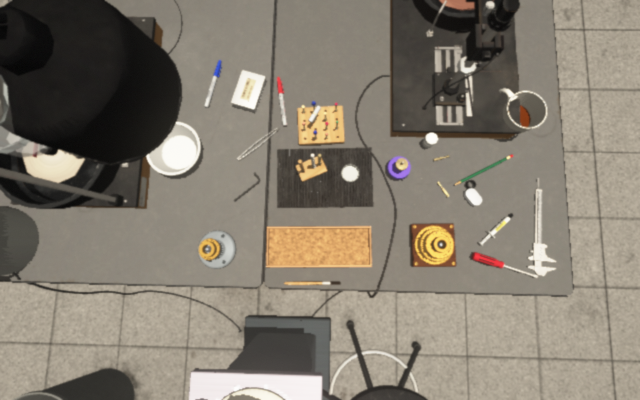

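View pics/scene0.png

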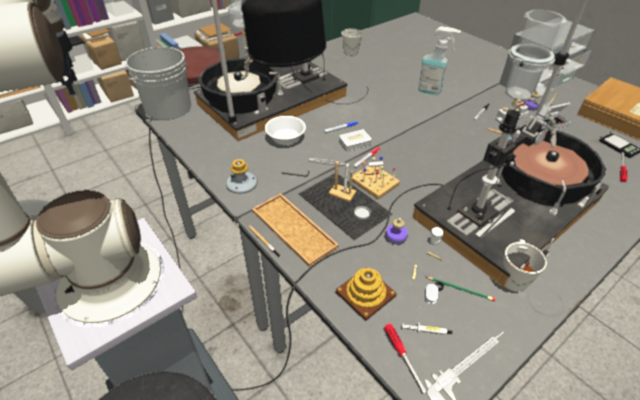

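```bash
cat > h.py <<'E'
import numpy as np, cv2
from workcell import bot
def ray(cal,u,v):
    M=np.array(cal['camera_from_world']);R=M[:3,:3];t=M[:3,3]
    d=R.T@np.array([(u-cal['cx'])/cal['fx'],(v-cal['cy'])/cal['fy'],1.]); return -R.T@t,d
def onplane(cal,u,v,z):
    o,d=ray(cal,u,v); return o+d*(z-o[2])/d[2]
def cloud(cal,dep):
    v,u=np.mgrid[0:dep.shape[0],0:dep.shape[1]]
    M=np.array(cal['camera_from_world']);R=M[:3,:3];t=M[:3,3]
    P=np.stack([(u-cal['cx'])/cal['fx']*dep,(v-cal['cy'])/cal['fy']*dep,dep],-1)
    W=(P-t)@R; W[dep==0]=np.nan; return W
def proj(cal,p):
    M=np.array(cal['camera_from_world']); c=M[:3,:3]@np.array(p)+M[:3,3]
    return cal['fx']*c[0]/c[2]+cal['cx'],cal['fy']*c[1]/c[2]+cal['cy']
E
python3 - <<'E'
from h import *
np.set_printoptions(precision=4,suppress=True)
p,d=bot.camera("top");c=bot.get_calibration("top");W=cloud(c,d)
for q in ["tray","arbor_stand","storage_spindle","spirit_lamp","dowel_stand"]:
    for r in bot.outline_of(q,"top")[:1]:
        m=r['region']; w=W[m]; w=w[~np.isnan(w[:,2])]
        if len(w)==0: print(q,'none',r['extent']);continue
        print(q,r['confidence'],r['extent'],'med',np.median(w,0),'lo',np.percentile(w,2,axis=0),'hi',np.percentile(w,98,axis=0))
        w2=w[w[:,2]<0.03]
        if len(w2)>5: print('   minrect low',cv2.minAreaRect((w2[:,:2]*1000).astype(np.float32)))
# tops
for (u,v) in [(209,249),(439,245)]:
    w=W[v-16:v+17,u-16:u+17].reshape(-1,3)
    for lo in [.03,.05,.058,.075]:
        s=w[w[:,2]>lo]; print(u,v,lo,len(s), (s[:,:2].min(0)+s[:,:2].max(0))/2 if len(s) else '', np.ptp(s[:,:2],axis=0) if len(s) else '', s[:,2].max() if len(s) else '')
for q,uv in dict(tray=[(268,227),(370,227),(372,267),(266,267)]).items():
    print([onplane(c,*x,0.016)[:2] for x in uv])
E
```

```text
tray 0.59 [264.8, 223.8, 373.0, 268.3] med [ 0.4576 -0.1457  0.007 ] lo [ 0.4097 -0.2697  0.0028] hi [ 0.5069 -0.0191  0.0181]
   minrect low ((459.8334655761719, -143.7374267578125), (101.99101257324219, 266.7946472167969), 1.3431925773620605)
arbor_stand 0.88 [204.5, 230.8, 238.7, 268.8] med [0.443  0.095  0.0145] lo [0.4025 0.0664 0.0073] hi [0.4871 0.1386 0.0759]
   minrect low ((444.2749938964844, 103.25611114501953), (91.93832397460938, 78.95670318603516), 2.659935474395752)
storage_spindle 0.76 [407.9, 223.3, 455.2, 265.2] med [ 0.4675 -0.4001  0.0164] lo [ 0.4162 -0.4789  0.0055] hi [ 0.5185 -0.3735  0.0719]
   minrect low ((467.7909851074219, -429.16204833984375), (105.4761734008789, 111.92472839355469), 1.9324302673339844)
spirit_lamp 0.92 [386.1, 154.9, 407.0, 181.9] med [ 0.6541 -0.3383  0.0254] lo [ 0.6317 -0.3661  0.018 ] hi [ 0.6847 -0.3156  0.0639]
   minrect low ((659.62939453125, -340.92742919921875), (55.79054641723633, 59.38853073120117), 55.80063247680664)
dowel_stand 0.84 [293.3, 153.7, 326.5, 181.7] med [ 0.6537 -0.1237  0.0145] lo [ 0.6273 -0.1545  0.0037] hi [ 0.6824 -0.0877  0.118 ]
   minrect low ((659.3583374023438, -119.77867126464844), (53.50825881958008, 71.6243896484375), 26.02153778076172)
209 249 0.03 382 [0.4429 0.1116] [0.0546 0.0522] 0.08700010696893012
209 249 0.05 375 [0.4455 0.1116] [0.0494 0.0522] 0.08700010696893012
209 249 0.058 375 [0.4455 0.1116] [0.0494 0.0522] 0.08700010696893012
209 249 0.075 171 [0.4453 0.1109] [0.0346 0.0362] 0.08700010696893012
439 245 0.03 828 [ 0.4662 -0.4293] [0.0762 0.0698] 0.08643671309477481
439 245 0.05 608 [ 0.4678 -0.427 ] [0.0648 0.0653] 0.08643671309477481
439 245 0.058 600 [ 0.4678 -0.427 ] [0.0648 0.0653] 0.08643671309477481
439 245 0.075 159 [ 0.4674 -0.4267] [0.0321 0.036 ] 0.08643671309477481
[array([ 0.502 , -0.0177]), array([ 0.5073, -0.272 ]), array([ 0.4096, -0.2772]), array([ 0.4036, -0.017 ])]
```

```bash
cat >> h.py <<'E'
from scipy.spatial.transform import Rotation as Ro
def go(x,y,z,yaw=180):
    o=bot.get_obs(); R=Ro.from_euler('xyz',o['tcp_rot'],degrees=True)
    T=Ro.from_euler('xyz',[180,0,yaw],degrees=True)
    dp=R.inv().apply(np.array([x,y,z])-o['ee_pos']); dr=(R.inv()*T).as_rotvec(degrees=True)
    print('t',round(o['time'],2),'pos',o['ee_pos'].round(4),'rot',o['tcp_rot'].round(2),'open',round(o['opening'],4),'F',o['wrist_force'].round(1),'q',o['q'].round(1))
    print('d xyz',dp.round(4),'w',dr.round(2))
E
python3 - <<'E'
from h import *
go(.4455,.111,.2,180)
E
```

```text
t 2.2 pos [0.1577 0.5269 0.2423] rot [180.    -0.   163.34] open 0.0855 F [-0.1  0.5 -0.6] q [73.3  5.  10.1 95.1  0.  90. ]
d xyz [-0.395  -0.3159  0.0423] w [  0.    -0.   -16.66]
```

Request:
play_rows:
  targets:
    - {"fingers": 1,"x": -0.1,"y": -0.08,"z": 0.01,"wz": -4}
    - {"fingers": 1,"x": -0.2,"y": -0.16,"z": 0.02,"wz": -8}
    - {"fingers": 1,"x": -0.395,"y": -0.316,"z": 0.042,"wz": -16.66}
    - {"fingers": 1,"x": -0.395,"y": -0.316,"z": 0.042,"wz": -16.66}
    - {"fingers": 1,"x": -0.395,"y": -0.316,"z": 0.042,"wz": -16.66}
    - {"fingers": 1,"x": -0.395,"y": -0.316,"z": 0.042,"wz": -16.66}
    - {"fingers": 1,"x": -0.395,"y": -0.316,"z": 0.042,"wz": -16.66}
    - {"fingers": 1,"x": -0.395,"y": -0.316,"z": 0.042,"wz": -16.66}
    - {"fingers": 1,"x": -0.395,"y": -0.316,"z": 0.042,"wz": -16.66}
    - {"fingers": 1,"x": -0.395,"y": -0.316,"z": 0.042,"wz": -16.66}
    - {"fingers": 1,"x": -0.395,"y": -0.316,"z": 0.042,"wz": -16.66}
    - {"fingers": 1,"x": -0.395,"y": -0.316,"z": 0.042,"wz": -16.66}
    - {"fingers": 1,"x": -0.395,"y": -0.316,"z": 0.042,"wz": -16.66}
    - {"fingers": 0.4,"x": -0.395,"y": -0.316,"z": 0.042,"wz": -16.66}
    - {"fingers": 0.4,"x": -0.395,"y": -0.316,"z": 0.042,"wz": -16.66}
    - {"fingers": 0.4,"x": -0.395,"y": -0.316,"z": 0.042,"wz": -16.66}

```text
$.targets[0]: bad value
```

Run:
```python
from h import *
go(.4455,.111,.1,180)
p,d=bot.camera("wrist");cv2.imwrite("pics/w1.png",p)
c=bot.get_calibration("wrist");print(c)
for z in (.082,.06): print(proj(c,[.4455,.111,z]))
W=cloud(c,d); np.save('w1.npy',W)
m=(W[...,2]>.076)&(W[...,2]<.09)&(abs(W[...,0]-.4455)<.04)&(abs(W[...,1]-.111)<.04)
w=W[m]; print(len(w),w.min(0),w.max(0))
```

```text
t 2.2 pos [0.1577 0.5269 0.2423] rot [180.    -0.   163.34] open 0.0855 F [-0.1  0.5 -0.6] q [73.3  5.  10.1 95.1  0.  90. ]
d xyz [-0.395  -0.3159  0.1423] w [  0.    -0.   -16.66]
{'fx': 347.64239888773005, 'fy': 347.64239888773005, 'cx': 321.7892519152784, 'cy': 200.98459582167223, 'camera_from_world': array([[ 2.87571138e-01,  9.57758793e-01, -9.67246281e-04,
        -5.48911399e-01],
       [ 9.23669400e-01, -2.77068327e-01,  2.64703572e-01,
        -3.28036398e-02],
       [ 2.53254180e-01, -7.70145231e-02, -9.64329344e-01,
         3.78774885e-01],
       [ 0.00000000e+00,  0.00000000e+00,  0.00000000e+00,
         1.00000000e+00]])}
(np.float64(51.08835031090217), np.float64(519.0809557557944))
(np.float64(64.6125790709466), np.float64(498.44793366331635))Traceback (most recent call last):
  File "<stdin>", line 8, in <module>
    return umr_minimum(a, axis, None, out, keepdims, initial, where)
ValueError: zero-size array to reduction operation minimum which has no identity
```

View pics/w1.png

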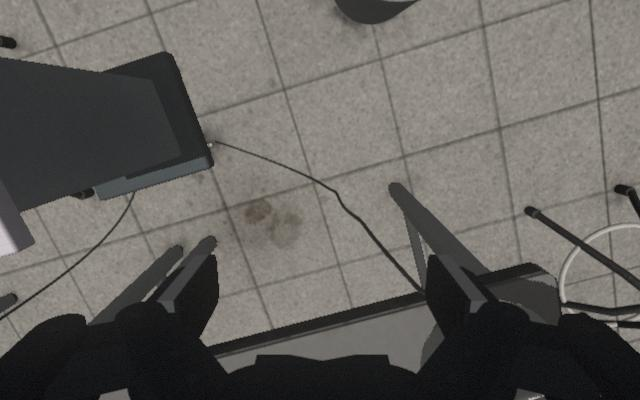

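Request:
play_rows:
  targets:
    - {"fingers": 1,"x": -0.1,"y": -0.08,"z": 0.01,"wx": 0,"wy": 0,"wz": -4}
    - {"fingers": 1,"x": -0.2,"y": -0.16,"z": 0.02,"wx": 0,"wy": 0,"wz": -8}
    - {"fingers": 1,"x": -0.395,"y": -0.316,"z": 0.042,"wx": 0,"wy": 0,"wz": -16.66}
    - {"fingers": 1,"x": -0.395,"y": -0.316,"z": 0.042,"wx": 0,"wy": 0,"wz": -16.66}
    - {"fingers": 1,"x": -0.395,"y": -0.316,"z": 0.042,"wx": 0,"wy": 0,"wz": -16.66}
    - {"fingers": 1,"x": -0.395,"y": -0.316,"z": 0.042,"wx": 0,"wy": 0,"wz": -16.66}
    - {"fingers": 1,"x": -0.395,"y": -0.316,"z": 0.042,"wx": 0,"wy": 0,"wz": -16.66}
    - {"fingers": 1,"x": -0.395,"y": -0.316,"z": 0.042,"wx": 0,"wy": 0,"wz": -16.66}
    - {"fingers": 1,"x": -0.395,"y": -0.316,"z": 0.042,"wx": 0,"wy": 0,"wz": -16.66}
    - {"fingers": 1,"x": -0.395,"y": -0.316,"z": 0.042,"wx": 0,"wy": 0,"wz": -16.66}
    - {"fingers": 1,"x": -0.395,"y": -0.316,"z": 0.042,"wx": 0,"wy": 0,"wz": -16.66}
    - {"fingers": 1,"x": -0.395,"y": -0.316,"z": 0.042,"wx": 0,"wy": 0,"wz": -16.66}
    - {"fingers": 0.4,"x": -0.395,"y": -0.316,"z": 0.042,"wx": 0,"wy": 0,"wz": -16.66}
    - {"fingers": 0.4,"x": -0.395,"y": -0.316,"z": 0.042,"wx": 0,"wy": 0,"wz": -16.66}
    - {"fingers": 0.4,"x": -0.395,"y": -0.316,"z": 0.042,"wx": 0,"wy": 0,"wz": -16.66}

```text
time: 3.5
ee_pos: [0.4455, 0.1106, 0.2002]
tcp_rot: [180.0, -0.0, 179.9]
wrist_force: [-0.3, -0.1, 0.2]
opening: 0.0596
```

Run:
```python
from h import *
go(.4455,.111,.1,180)
p,d=bot.camera("wrist");cv2.imwrite("pics/w1.png",p)
c=bot.get_calibration("wrist")
for z in (.082,.06): print(proj(c,[.4455,.111,z]))
W=cloud(c,d); np.save('w1.npy',W)
m=(W[...,2]>.076)&(W[...,2]<.09)&(abs(W[...,0]-.4455)<.04)&(abs(W[...,1]-.111)<.04)
w=W[m]; print(len(w)); 
if len(w): print(w.min(0),w.max(0))
```

```text
t 3.5 pos [0.4455 0.1106 0.2002] rot [ 1.7999e+02 -3.0000e-02  1.7989e+02] open 0.0596 F [-0.3 -0.1  0.2] q [13.9 -8.1 -7.4 90.7  0.  14. ]
d xyz [-1.000e-04  3.000e-04  1.002e-01] w [ 0.01 -0.03 -0.11]
(np.float64(322.0542352225959), np.float64(201.27826342837096))
(np.float64(322.0544471593082), np.float64(194.04080126909))
1413
[0.42371373 0.0937666  0.07603719] [0.46009233 0.12970117 0.08346495]
```

View pics/w1.png

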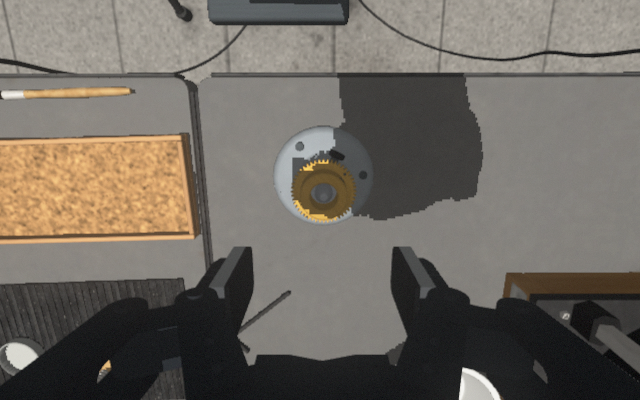

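```bash
cat >> h.py <<'E'
def circ(W,x,y,zlo,zhi,r):
    m=(W[...,2]>zlo)&(W[...,2]<zhi)&(np.hypot(W[...,0]-x,W[...,1]-y)<r)
    w=W[m]
    if len(w)<10: print('few',len(w)); return
    (c,rr)=cv2.minEnclosingCircle((w[:,:2]*1000).astype(np.float32))
    a,b=np.percentile(w[:,:2],1,axis=0),np.percentile(w[:,:2],99,axis=0)
    print('circ',np.round(c,1),'R',round(rr,1),'pct mid',((a+b)/2*1000).round(1),'span',((b-a)*1000).round(1),'n',len(w),'zmed',np.median(w[:,2]).round(4))
E
python3 - <<'E'
from h import *
W=np.load('w1.npy')
circ(W,.4455,.111,.055,.07,.035)
circ(W,.4455,.111,.072,.09,.03)
circ(W,.4455,.111,-.01,.015,.07)
print([ (r['confidence'],r['point']) for r in bot.place_of('gear_small','wrist')])
c=bot.get_calibration("wrist");print(onplane(c,323,193,.065),onplane(c,324,195,.082))
m=(W[...,1]<.04)&(W[...,2]<.03);
E
```

```text
circ [442.1 111.8] R 26.2 pct mid [441.4 111.8] span [48.3 49.1] n 1406 zmed 0.0641
circ [441.8 111.8] R 18.3 pct mid [441.3 111.7] span [34.4 34.1] n 1588 zmed 0.0812
circ [445.5 111. ] R 70.0 pct mid [445.1 111. ] span [132.3 132.4] n 12191 zmed 0.0001
[(0.6, [191.3, 323.0])]
[0.44333351 0.11218254 0.065     ] [0.44061645 0.11287637 0.082     ]
```

Request:
play_rows:
  grip_force: 45
  targets:
    - {"fingers": 0.25,"x": 0.003,"y": 0.001,"z": 0.03,"wx": 0,"wy": 0,"wz": 0}
    - {"fingers": 0.25,"x": 0.003,"y": 0.001,"z": 0.06,"wx": 0,"wy": 0,"wz": 0}
    - {"fingers": 0.25,"x": 0.003,"y": 0.001,"z": 0.09,"wx": 0,"wy": 0,"wz": 0}
    - {"fingers": 0.25,"x": 0.003,"y": 0.001,"z": 0.11,"wx": 0,"wy": 0,"wz": 0}
    - {"fingers": 0.25,"x": 0.003,"y": 0.001,"z": 0.121,"wx": 0,"wy": 0,"wz": 0}
    - {"fingers": 0.25,"x": 0.003,"y": 0.001,"z": 0.121,"wx": 0,"wy": 0,"wz": 0}
    - {"fingers": -0.3,"x": 0.003,"y": 0.001,"z": 0.121,"wx": 0,"wy": 0,"wz": 0}
    - {"fingers": -0.4,"x": 0.003,"y": 0.001,"z": 0.121,"wx": 0,"wy": 0,"wz": 0}
    - {"fingers": -0.4,"x": 0.003,"y": 0.001,"z": 0.121,"wx": 0,"wy": 0,"wz": 0}
    - {"fingers": -0.4,"x": 0.003,"y": 0.001,"z": 0.121,"wx": 0,"wy": 0,"wz": 0}

```text
time: 4.43
ee_pos: [0.4433, 0.1124, 0.081]
tcp_rot: [179.9, 0.1, -180.0]
wrist_force: [-2.0, 2.5, 7.1]
opening: 0.0347
```

Run:
```python
from h import *
go(.4575,-.144,.14,180)
p,d=bot.camera("scene");cv2.imwrite("pics/s2.png",cv2.resize(p[100:240,170:370],None,fx=4,fy=4,interpolation=cv2.INTER_CUBIC))
p,d=bot.camera("wrist");cv2.imwrite("pics/w2.png",p)
```

```text
t 4.43 pos [0.4433 0.1124 0.081 ] rot [ 1.7993e+02  1.4000e-01 -1.7999e+02] open 0.0347 F [-2.   2.5  7.1] q [ 14.2  -7.9 -20.4  77.4   0.   14.2]
d xyz [-0.0142 -0.2564 -0.0593] w [0.07 0.14 0.01]
```

View pics/s2.png

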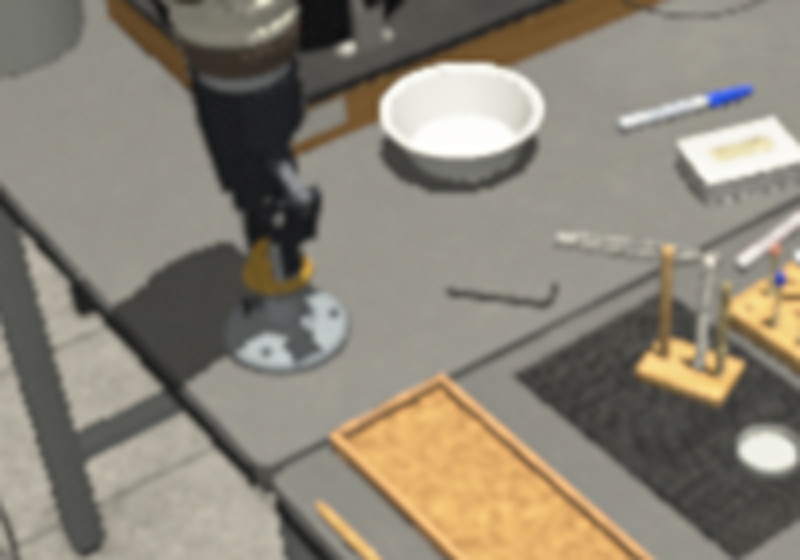

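View pics/w2.png

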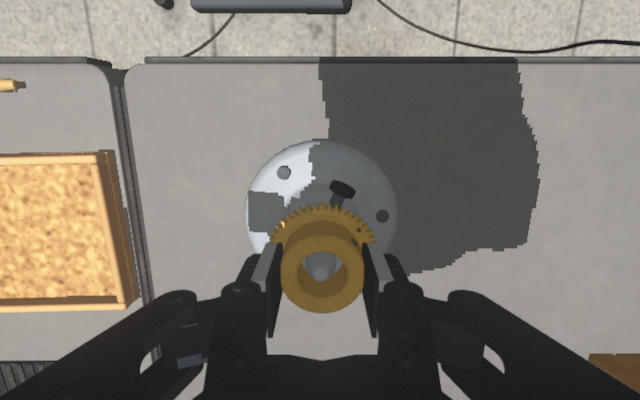

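Request:
play_rows:
  targets:
    - {"fingers": -0.4,"x": 0,"y": 0,"z": -0.01,"wx": 0,"wy": 0,"wz": 0}
    - {"fingers": -0.4,"x": 0,"y": 0,"z": -0.03,"wx": 0,"wy": 0,"wz": 0}
    - {"fingers": -0.4,"x": 0,"y": 0,"z": -0.047,"wx": 0,"wy": 0,"wz": 0}
    - {"fingers": -0.4,"x": -0.002,"y": -0.025,"z": -0.047,"wx": 0,"wy": 0,"wz": 0}
    - {"fingers": -0.4,"x": -0.004,"y": -0.06,"z": -0.047,"wx": 0,"wy": 0,"wz": 0}
    - {"fingers": -0.4,"x": -0.007,"y": -0.1,"z": -0.047,"wx": 0,"wy": 0,"wz": 0}
    - {"fingers": -0.4,"x": -0.01,"y": -0.14,"z": -0.047,"wx": 0,"wy": 0,"wz": 0}
    - {"fingers": -0.4,"x": -0.012,"y": -0.165,"z": -0.047,"wx": 0,"wy": 0,"wz": 0}
    - {"fingers": -0.4,"x": -0.013,"y": -0.179,"z": -0.047,"wx": 0,"wy": 0,"wz": 0}
    - {"fingers": -0.4,"x": -0.013,"y": -0.179,"z": -0.047,"wx": 0,"wy": 0,"wz": 0}
    - {"fingers": -0.4,"x": -0.013,"y": -0.179,"z": -0.047,"wx": 0,"wy": 0,"wz": 0}

```text
time: 5.45
ee_pos: [0.4555, -0.0677, 0.1269]
tcp_rot: [180.0, 0.0, 179.9]
wrist_force: [0.9, 0.0, -1.6]
opening: 0.0346
```

```bash
cat >> h.py <<'E'
def snap(n):
    c=bot.get_calibration("wrist");p,d=bot.camera("wrist");cv2.imwrite(f"pics/{n}.png",p);W=cloud(c,d);np.save(n+'.npy',W);return p,W,c
E
python3 - <<'E'
from h import *
go(.456,-.067,.028,180)
p,W,c=snap('w3')
E
```

```text
t 5.45 pos [ 0.4555 -0.0677  0.1269] rot [1.8000e+02 1.0000e-02 1.7988e+02] open 0.0346 F [ 0.9  0.  -1.6] q [ -8.4  -8.  -15.4  82.6   0.   -8.3]
d xyz [-0.0004  0.0006  0.0989] w [ 0.    0.01 -0.12]
```

View pics/w3.png

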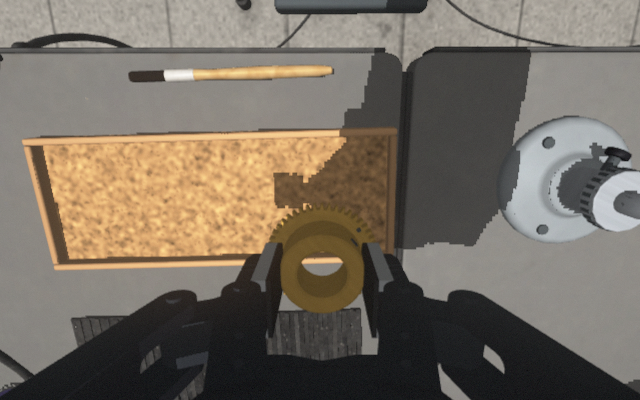

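Run:
```python
from h import *
c=bot.get_calibration("wrist")
for uv in [(397,129),(23,140),(57,269),(403,262)]: print(onplane(c,*uv,.016).round(4))
W=np.load('w3.npy')
# gear held
for nm,(a,b) in dict(hub=(.11,.14)).items(): circ(W,.4555,-.0677,.119,.14,.03)
circ(W,.4555,-.0677,.100,.114,.04)
```

```text
[ 0.4027 -0.0161  0.016 ]
[ 0.4097 -0.2733  0.016 ]
[ 0.5071 -0.2697  0.016 ]
[ 0.5017 -0.006   0.016 ]
circ [447.3 -67.7] R 28.8 pct mid [454.2 -67.7] span [34. 55.] n 5932 zmed 0.1272
circ [455.  -68.1] R 26.2 pct mid [447.8 -68.2] span [36. 45.] n 2531 zmed 0.1098
```

Request:
play_rows:
  targets:
    - {"fingers": -0.4,"x": 0,"y": 0,"z": 0.02,"wx": 0,"wy": 0,"wz": 0}
    - {"fingers": -0.4,"x": 0,"y": 0,"z": 0.05,"wx": 0,"wy": 0,"wz": 0}
    - {"fingers": -0.4,"x": 0,"y": 0,"z": 0.075,"wx": 0,"wy": 0,"wz": 0}
    - {"fingers": -0.4,"x": 0,"y": 0,"z": 0.088,"wx": 0,"wy": 0,"wz": 0}
    - {"fingers": -0.4,"x": 0,"y": 0,"z": 0.094,"wx": 0,"wy": 0,"wz": 0}
    - {"fingers": -0.4,"x": 0,"y": 0,"z": 0.0965,"wx": 0,"wy": 0,"wz": 0}
    - {"fingers": -0.4,"x": 0,"y": 0,"z": 0.0985,"wx": 0,"wy": 0,"wz": 0}
    - {"fingers": -0.4,"x": 0,"y": 0,"z": 0.0985,"wx": 0,"wy": 0,"wz": 0}

```text
time: 6.17
ee_pos: [0.4561, -0.0668, 0.0286]
tcp_rot: [-180.0, 0.1, -180.0]
wrist_force: [-0.8, 0.4, -1.8]
opening: 0.0345
```

Request:
play_rows:
  targets:
    - {"fingers": -0.4,"x": 0,"y": 0,"z": 0.001,"wx": 0,"wy": 0,"wz": 0}
    - {"fingers": -0.4,"x": 0,"y": 0,"z": 0.0015,"wx": 0,"wy": 0,"wz": 0}
    - {"fingers": -0.4,"x": 0,"y": 0,"z": 0.0015,"wx": 0,"wy": 0,"wz": 0}

```text
time: 6.42
ee_pos: [0.4561, -0.0671, 0.0271]
tcp_rot: [-180.0, 0.1, 180.0]
wrist_force: [-0.1, 0.9, 2.1]
opening: 0.0345
```

Request:
play_rows:
  targets:
    - {"fingers": 0.0,"x": 0,"y": 0,"z": 0,"wx": 0,"wy": 0,"wz": 0}
    - {"fingers": 0.25,"x": 0,"y": 0,"z": 0,"wx": 0,"wy": 0,"wz": 0}
    - {"fingers": 0.25,"x": 0,"y": 0,"z": -0.003,"wx": 0,"wy": 0,"wz": 0}
    - {"fingers": 0.25,"x": 0,"y": 0,"z": -0.03,"wx": 0,"wy": 0,"wz": 0}
    - {"fingers": 0.25,"x": 0,"y": 0,"z": -0.07,"wx": 0,"wy": 0,"wz": 0}
    - {"fingers": 0.25,"x": -0.001,"y": -0.02,"z": -0.1,"wx": 0,"wy": 0,"wz": 0}
    - {"fingers": 0.25,"x": -0.002,"y": -0.06,"z": -0.12,"wx": 0,"wy": 0,"wz": 0}
    - {"fingers": 0.25,"x": -0.003,"y": -0.1,"z": -0.12,"wx": 0,"wy": 0,"wz": 0}
    - {"fingers": 0.25,"x": -0.004,"y": -0.14,"z": -0.12,"wx": 0,"wy": 0,"wz": 0}
    - {"fingers": 0.25,"x": -0.006,"y": -0.18,"z": -0.12,"wx": 0,"wy": 0,"wz": 0}
    - {"fingers": 0.25,"x": -0.007,"y": -0.22,"z": -0.12,"wx": 0,"wy": 0,"wz": 0}
    - {"fingers": 0.25,"x": -0.008,"y": -0.26,"z": -0.12,"wx": 0,"wy": 0,"wz": 0}
    - {"fingers": 0.25,"x": -0.009,"y": -0.3,"z": -0.12,"wx": 0,"wy": 0,"wz": 0}
    - {"fingers": 0.25,"x": -0.01,"y": -0.335,"z": -0.12,"wx": 0,"wy": 0,"wz": 0}
    - {"fingers": 0.25,"x": -0.011,"y": -0.355,"z": -0.12,"wx": 0,"wy": 0,"wz": 0}
    - {"fingers": 0.25,"x": -0.011,"y": -0.36,"z": -0.12,"wx": 0,"wy": 0,"wz": 0}
    - {"fingers": 0.25,"x": -0.011,"y": -0.36,"z": -0.12,"wx": 0,"wy": 0,"wz": 0}

```text
time: 7.83
ee_pos: [0.466, -0.4282, 0.1457]
tcp_rot: [180.0, -0.0, 179.9]
wrist_force: [-0.1, 0.3, 1.3]
opening: 0.053
```

Run:
```python
from h import *
go(.467,-.427,.083,180)
p,W,c=snap('w4')
circ(W,.467,-.427,.055,.072,.04)
circ(W,.467,-.427,.075,.09,.03)
circ(W,.467,-.427,.032,.05,.05)
p,d=bot.camera("top"); cv2.imwrite("pics/t4.png",cv2.resize(p[130:300,180:480],None,fx=2.6,fy=2.6))
```

```text
t 7.83 pos [ 0.466  -0.4282  0.1457] rot [ 1.7996e+02 -4.0000e-02  1.7989e+02] open 0.053 F [-0.1  0.3  1.3] q [-42.6  15.6  11.6  86.    0.  -42.5]
d xyz [-0.001   0.0012  0.0627] w [ 0.04 -0.04 -0.11]
circ [ 465.4 -427.8] R 33.2 pct mid [ 464.8 -427.7] span [60.6 61.9] n 5123 zmed 0.0639
circ [ 465.3 -427.5] R 18.4 pct mid [ 464.6 -427.7] span [34.4 33.8] n 2126 zmed 0.0812
circ [ 465.3 -427.6] R 40.2 pct mid [ 455.1 -427.8] span [56.8 77.3] n 2175 zmed 0.042
```

View pics/w4.png

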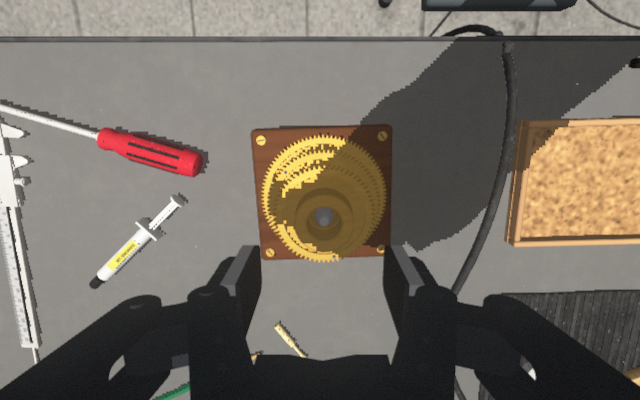

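View pics/t4.png

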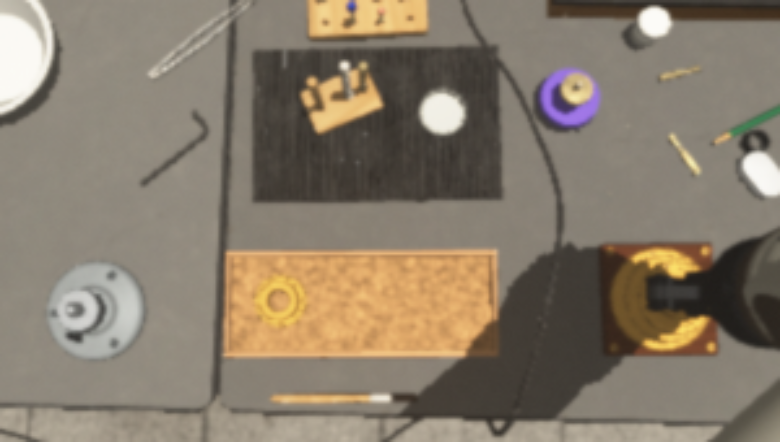

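Request:
play_rows:
  targets:
    - {"fingers": 0.25,"x": 0,"y": 0,"z": 0.02,"wx": 0,"wy": 0,"wz": 0}
    - {"fingers": 0.25,"x": 0,"y": 0,"z": 0.045,"wx": 0,"wy": 0,"wz": 0}
    - {"fingers": 0.25,"x": 0,"y": 0,"z": 0.058,"wx": 0,"wy": 0,"wz": 0}
    - {"fingers": 0.25,"x": 0,"y": 0,"z": 0.063,"wx": 0,"wy": 0,"wz": 0}
    - {"fingers": 0.0,"x": 0,"y": 0,"z": 0.063,"wx": 0,"wy": 0,"wz": 0}
    - {"fingers": -0.4,"x": 0,"y": 0,"z": 0.063,"wx": 0,"wy": 0,"wz": 0}
    - {"fingers": -0.4,"x": 0,"y": 0,"z": 0.063,"wx": 0,"wy": 0,"wz": 0}
    - {"fingers": -0.4,"x": 0,"y": 0,"z": 0.063,"wx": 0,"wy": 0,"wz": 0}
    - {"fingers": -0.4,"x": 0,"y": 0,"z": 0.063,"wx": 0,"wy": 0,"wz": 0}

```text
time: 8.68
ee_pos: [0.4668, -0.4273, 0.0841]
tcp_rot: [-180.0, 0.1, 180.0]
wrist_force: [1.7, 0.0, 2.0]
opening: 0.0345
```

Request:
play_rows:
  targets:
    - {"fingers": -0.4,"x": 0,"y": 0,"z": -0.01,"wx": 0,"wy": 0,"wz": 0}
    - {"fingers": -0.4,"x": 0,"y": 0,"z": -0.03,"wx": 0,"wy": 0,"wz": 0}
    - {"fingers": -0.4,"x": 0,"y": 0,"z": -0.045,"wx": 0,"wy": 0,"wz": 0}
    - {"fingers": -0.4,"x": 0.001,"y": 0.02,"z": -0.045,"wx": 0,"wy": 0,"wz": 0}
    - {"fingers": -0.4,"x": 0.002,"y": 0.055,"z": -0.045,"wx": 0,"wy": 0,"wz": 0}
    - {"fingers": -0.4,"x": 0.003,"y": 0.095,"z": -0.045,"wx": 0,"wy": 0,"wz": 0}
    - {"fingers": -0.4,"x": 0.005,"y": 0.135,"z": -0.045,"wx": 0,"wy": 0,"wz": 0}
    - {"fingers": -0.4,"x": 0.007,"y": 0.175,"z": -0.045,"wx": 0,"wy": 0,"wz": 0}
    - {"fingers": -0.4,"x": 0.008,"y": 0.215,"z": -0.045,"wx": 0,"wy": 0,"wz": 0}
    - {"fingers": -0.4,"x": 0.009,"y": 0.25,"z": -0.045,"wx": 0,"wy": 0,"wz": 0}
    - {"fingers": -0.4,"x": 0.01,"y": 0.278,"z": -0.04,"wx": 0,"wy": 0,"wz": 0}
    - {"fingers": -0.4,"x": 0.01,"y": 0.288,"z": -0.02,"wx": 0,"wy": 0,"wz": 0}
    - {"fingers": -0.4,"x": 0.01,"y": 0.288,"z": 0.01,"wx": 0,"wy": 0,"wz": 0}
    - {"fingers": -0.4,"x": 0.01,"y": 0.288,"z": 0.035,"wx": 0,"wy": 0,"wz": 0}
    - {"fingers": -0.4,"x": 0.01,"y": 0.288,"z": 0.047,"wx": 0,"wy": 0,"wz": 0}
    - {"fingers": -0.4,"x": 0.01,"y": 0.288,"z": 0.051,"wx": 0,"wy": 0,"wz": 0}
    - {"fingers": -0.4,"x": 0.01,"y": 0.288,"z": 0.053,"wx": 0,"wy": 0,"wz": 0}
    - {"fingers": -0.4,"x": 0.01,"y": 0.288,"z": 0.054,"wx": 0,"wy": 0,"wz": 0}
    - {"fingers": -0.4,"x": 0.01,"y": 0.288,"z": 0.054,"wx": 0,"wy": 0,"wz": 0}

```text
time: 10.27
ee_pos: [0.4573, -0.1395, 0.0306]
tcp_rot: [-180.0, 0.1, 180.0]
wrist_force: [-0.3, 0.4, -1.3]
opening: 0.0342
```

Request:
play_rows:
  targets:
    - {"fingers": -0.4,"x": 0,"y": 0,"z": 0.001,"wx": 0,"wy": 0,"wz": 0}
    - {"fingers": -0.4,"x": 0,"y": 0,"z": 0.0015,"wx": 0,"wy": 0,"wz": 0}
    - {"fingers": -0.4,"x": 0,"y": 0,"z": 0.0015,"wx": 0,"wy": 0,"wz": 0}

```text
time: 10.52
ee_pos: [0.4574, -0.1396, 0.03]
tcp_rot: [-179.9, 0.1, 180.0]
wrist_force: [-3.4, 0.4, 9.6]
opening: 0.0343
```

Request:
play_rows:
  targets:
    - {"fingers": 0.0,"x": 0,"y": 0,"z": 0,"wx": 0,"wy": 0,"wz": 0}
    - {"fingers": 0.25,"x": 0,"y": 0,"z": 0,"wx": 0,"wy": 0,"wz": 0}
    - {"fingers": 0.25,"x": 0,"y": 0,"z": -0.003,"wx": 0,"wy": 0,"wz": 0}
    - {"fingers": 0.25,"x": 0,"y": 0,"z": -0.03,"wx": 0,"wy": 0,"wz": 0}
    - {"fingers": 0.25,"x": 0,"y": 0,"z": -0.07,"wx": 0,"wy": 0,"wz": 0}
    - {"fingers": 0.25,"x": -0.001,"y": -0.03,"z": -0.1,"wx": 0,"wy": 0,"wz": 0}
    - {"fingers": 0.25,"x": -0.003,"y": -0.07,"z": -0.11,"wx": 0,"wy": 0,"wz": 0}
    - {"fingers": 0.25,"x": -0.004,"y": -0.11,"z": -0.11,"wx": 0,"wy": 0,"wz": 0}
    - {"fingers": 0.25,"x": -0.005,"y": -0.15,"z": -0.11,"wx": 0,"wy": 0,"wz": 0}
    - {"fingers": 0.25,"x": -0.006,"y": -0.19,"z": -0.11,"wx": 0,"wy": 0,"wz": 0}
    - {"fingers": 0.25,"x": -0.008,"y": -0.23,"z": -0.11,"wx": 0,"wy": 0,"wz": 0}
    - {"fingers": 0.25,"x": -0.009,"y": -0.265,"z": -0.11,"wx": 0,"wy": 0,"wz": 0}
    - {"fingers": 0.25,"x": -0.009,"y": -0.283,"z": -0.11,"wx": 0,"wy": 0,"wz": 0}
    - {"fingers": 0.25,"x": -0.009,"y": -0.288,"z": -0.11,"wx": 0,"wy": 0,"wz": 0}
    - {"fingers": 0.25,"x": -0.009,"y": -0.288,"z": -0.11,"wx": 0,"wy": 0,"wz": 0}

```text
time: 11.77
ee_pos: [0.4651, -0.4281, 0.1373]
tcp_rot: [180.0, -0.0, 179.9]
wrist_force: [0.7, 0.7, 0.4]
opening: 0.0531
```

Run:
```python
from h import *
go(.4665,-.4275,.062,180)
p,W,c=snap('w5')
circ(W,.467,-.427,.05,.065,.03)
circ(W,.467,-.427,.032,.05,.05)
p,d=bot.camera("top"); cv2.imwrite("pics/t5.png",cv2.resize(p[130:300,180:480],None,fx=2.6,fy=2.6))
```

```text
t 11.77 pos [ 0.4651 -0.4281  0.1373] rot [ 1.7996e+02 -3.0000e-02  1.7989e+02] open 0.0531 F [0.7 0.7 0.4] q [-42.6  15.5  10.5  85.1   0.  -42.5]
d xyz [-0.0015  0.0006  0.0753] w [ 0.04 -0.03 -0.11]
circ [ 465.3 -427.7] R 18.5 pct mid [ 464.6 -427.8] span [34.5 34. ] n 1996 zmed 0.0592
circ [ 465.4 -427.9] R 40.2 pct mid [ 464.8 -427.7] span [73.7 74.5] n 7596 zmed 0.0416
```

View pics/w5.png

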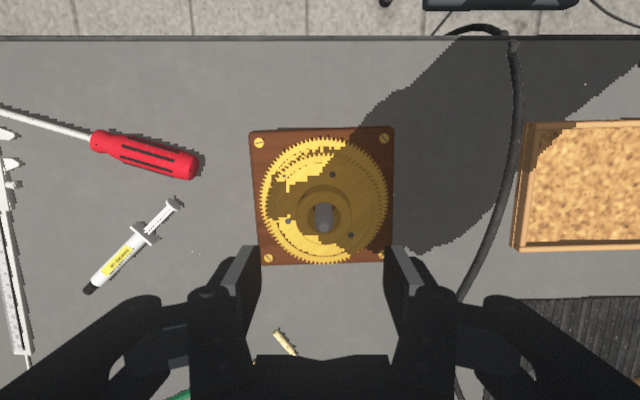

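View pics/t5.png

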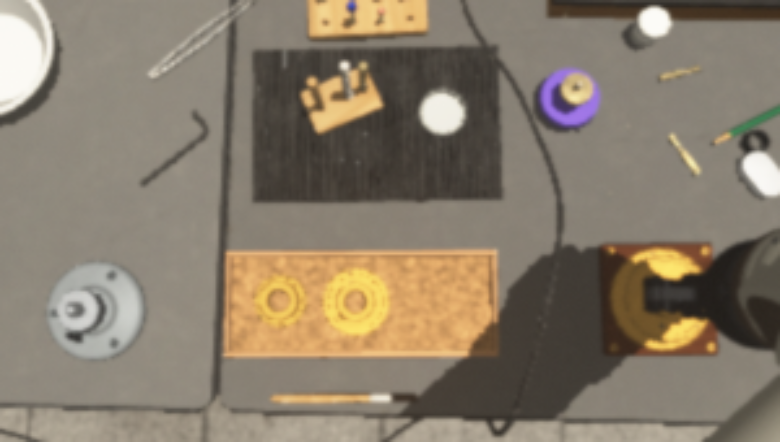

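Request:
play_rows:
  targets:
    - {"fingers": 0.25,"x": 0,"y": 0,"z": 0.025,"wx": 0,"wy": 0,"wz": 0}
    - {"fingers": 0.25,"x": 0,"y": 0,"z": 0.055,"wx": 0,"wy": 0,"wz": 0}
    - {"fingers": 0.25,"x": 0,"y": 0,"z": 0.071,"wx": 0,"wy": 0,"wz": 0}
    - {"fingers": 0.25,"x": 0,"y": 0,"z": 0.076,"wx": 0,"wy": 0,"wz": 0}
    - {"fingers": 0.0,"x": 0,"y": 0,"z": 0.076,"wx": 0,"wy": 0,"wz": 0}
    - {"fingers": -0.4,"x": 0,"y": 0,"z": 0.076,"wx": 0,"wy": 0,"wz": 0}
    - {"fingers": -0.4,"x": 0,"y": 0,"z": 0.076,"wx": 0,"wy": 0,"wz": 0}
    - {"fingers": -0.4,"x": 0,"y": 0,"z": 0.076,"wx": 0,"wy": 0,"wz": 0}
    - {"fingers": -0.4,"x": 0,"y": 0,"z": 0.076,"wx": 0,"wy": 0,"wz": 0}

```text
time: 12.62
ee_pos: [0.4659, -0.4274, 0.0629]
tcp_rot: [-179.9, 0.1, -180.0]
wrist_force: [1.0, 0.5, 1.5]
opening: 0.0339
```

Request:
play_rows:
  targets:
    - {"fingers": -0.4,"x": 0,"y": 0,"z": -0.01,"wx": 0,"wy": 0,"wz": 0}
    - {"fingers": -0.4,"x": 0,"y": 0,"z": -0.035,"wx": 0,"wy": 0,"wz": 0}
    - {"fingers": -0.4,"x": 0,"y": 0,"z": -0.058,"wx": 0,"wy": 0,"wz": 0}
    - {"fingers": -0.4,"x": 0,"y": 0,"z": -0.06,"wx": 0,"wy": 0,"wz": 0}
    - {"fingers": -0.4,"x": 0.001,"y": 0.025,"z": -0.06,"wx": 0,"wy": 0,"wz": 0}
    - {"fingers": -0.4,"x": 0.002,"y": 0.06,"z": -0.06,"wx": 0,"wy": 0,"wz": 0}
    - {"fingers": -0.4,"x": 0.004,"y": 0.1,"z": -0.06,"wx": 0,"wy": 0,"wz": 0}
    - {"fingers": -0.4,"x": 0.006,"y": 0.14,"z": -0.06,"wx": 0,"wy": 0,"wz": 0}
    - {"fingers": -0.4,"x": 0.007,"y": 0.175,"z": -0.055,"wx": 0,"wy": 0,"wz": 0}
    - {"fingers": -0.4,"x": 0.008,"y": 0.2,"z": -0.04,"wx": 0,"wy": 0,"wz": 0}
    - {"fingers": -0.4,"x": 0.008,"y": 0.208,"z": -0.02,"wx": 0,"wy": 0,"wz": 0}
    - {"fingers": -0.4,"x": 0.008,"y": 0.208,"z": 0,"wx": 0,"wy": 0,"wz": 0}
    - {"fingers": -0.4,"x": 0.008,"y": 0.208,"z": 0.005,"wx": 0,"wy": 0,"wz": 0}
    - {"fingers": -0.4,"x": 0.008,"y": 0.208,"z": 0.005,"wx": 0,"wy": 0,"wz": 0}

```text
time: 13.78
ee_pos: [0.4566, -0.2186, 0.0555]
tcp_rot: [179.9, -0.1, -180.0]
wrist_force: [0.7, 0.6, -1.2]
opening: 0.034
```

Run:
```python
from h import *
go(.458,-.219,.031,180)
p,W,c=snap('w6')
```

```text
t 13.78 pos [ 0.4566 -0.2186  0.0555] rot [ 1.7994e+02 -1.4000e-01 -1.7999e+02] open 0.034 F [ 0.7  0.6 -1.2] q [-25.6  -0.2 -16.   74.4  -0.  -25.6]
d xyz [-0.0015 -0.0004  0.0245] w [ 0.06 -0.14  0.01]
```

View pics/w6.png

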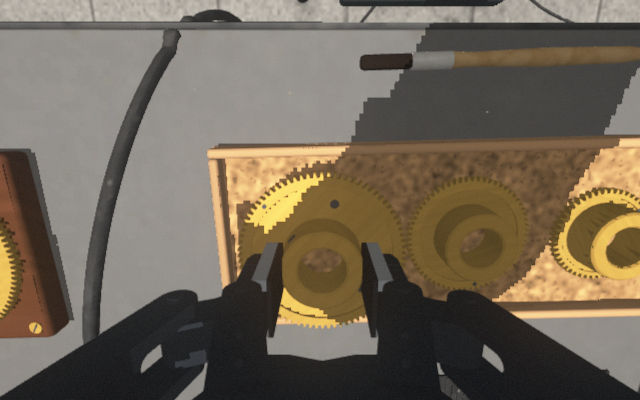

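Run:
```python
from h import *
c=bot.get_calibration("wrist")
for uv in [(210,151),(318,147),(318,154),(245,319),(560,312),(226,195)]: print(uv,onplane(c,*uv,.016).round(4))
print('gear top edge',onplane(c,324,173,.033), onplane(c,240,240,.033),onplane(c,405,245,.033),onplane(c,324,328,.033))
```

```text
(210, 151) [ 0.4105 -0.2748  0.016 ]
(318, 147) [ 0.4086 -0.2215  0.016 ]
(318, 154) [ 0.412  -0.2215  0.016 ]
(245, 319) [ 0.5053 -0.2632  0.016 ]
(560, 312) [ 0.5009 -0.0859  0.016 ]
(226, 195) [ 0.4329 -0.2686  0.016 ]
gear top edge [ 0.41835228 -0.21864171  0.033     ] [ 0.4507364  -0.25870349  0.033     ] [ 0.45336811 -0.17983609  0.033     ] [ 0.49912127 -0.21860279  0.033     ]
```

Request:
play_rows:
  targets:
    - {"fingers": -0.4,"x": 0.0015,"y": 0,"z": 0.01,"wx": 0,"wy": 0,"wz": 0}
    - {"fingers": -0.4,"x": 0.0015,"y": 0,"z": 0.018,"wx": 0,"wy": 0,"wz": 0}
    - {"fingers": -0.4,"x": 0.0015,"y": 0,"z": 0.022,"wx": 0,"wy": 0,"wz": 0}
    - {"fingers": -0.4,"x": 0.0015,"y": 0,"z": 0.024,"wx": 0,"wy": 0,"wz": 0}
    - {"fingers": -0.4,"x": 0.0015,"y": 0,"z": 0.025,"wx": 0,"wy": 0,"wz": 0}
    - {"fingers": -0.4,"x": 0.0015,"y": 0,"z": 0.025,"wx": 0,"wy": 0,"wz": 0}

```text
time: 14.33
ee_pos: [0.456, -0.2191, 0.0317]
tcp_rot: [180.0, -0.0, 180.0]
wrist_force: [-0.8, 0.6, -0.6]
opening: 0.034
```

Request:
play_rows:
  targets:
    - {"fingers": -0.4,"x": 0,"y": 0,"z": 0.0008,"wx": 0,"wy": 0,"wz": 0}
    - {"fingers": -0.4,"x": 0,"y": 0,"z": 0.0014,"wx": 0,"wy": 0,"wz": 0}
    - {"fingers": -0.4,"x": 0,"y": 0,"z": 0.0014,"wx": 0,"wy": 0,"wz": 0}

```text
time: 14.58
ee_pos: [0.4563, -0.2192, 0.0309]
tcp_rot: [-180.0, 0.0, 180.0]
wrist_force: [0.5, -0.5, 0.5]
opening: 0.0342
```

Request:
play_rows:
  targets:
    - {"fingers": -0.4,"x": 0,"y": 0,"z": 0.0008,"wx": 0,"wy": 0,"wz": 0}
    - {"fingers": -0.4,"x": 0,"y": 0,"z": 0.0008,"wx": 0,"wy": 0,"wz": 0}

```text
time: 14.75
ee_pos: [0.4563, -0.2193, 0.0308]
tcp_rot: [-180.0, 0.1, -180.0]
wrist_force: [-3.3, 0.9, 8.5]
opening: 0.0344
```

Request:
play_rows:
  targets:
    - {"fingers": 0.0,"x": 0,"y": 0,"z": 0,"wx": 0,"wy": 0,"wz": 0}
    - {"fingers": 0.25,"x": 0,"y": 0,"z": 0,"wx": 0,"wy": 0,"wz": 0}
    - {"fingers": 0.25,"x": 0,"y": 0,"z": -0.003,"wx": 0,"wy": 0,"wz": 0}
    - {"fingers": 0.25,"x": 0,"y": 0,"z": -0.03,"wx": 0,"wy": 0,"wz": 0}
    - {"fingers": 0.25,"x": 0,"y": 0,"z": -0.07,"wx": 0,"wy": 0,"wz": 0}
    - {"fingers": 0.25,"x": -0.001,"y": -0.02,"z": -0.1,"wx": 0,"wy": 0,"wz": 0}
    - {"fingers": 0.25,"x": -0.003,"y": -0.06,"z": -0.11,"wx": 0,"wy": 0,"wz": 0}
    - {"fingers": 0.25,"x": -0.004,"y": -0.1,"z": -0.11,"wx": 0,"wy": 0,"wz": 0}
    - {"fingers": 0.25,"x": -0.006,"y": -0.14,"z": -0.11,"wx": 0,"wy": 0,"wz": 0}
    - {"fingers": 0.25,"x": -0.008,"y": -0.175,"z": -0.11,"wx": 0,"wy": 0,"wz": 0}
    - {"fingers": 0.25,"x": -0.0095,"y": -0.2,"z": -0.105,"wx": 0,"wy": 0,"wz": 0}
    - {"fingers": 0.25,"x": -0.0095,"y": -0.2085,"z": -0.1,"wx": 0,"wy": 0,"wz": 0}
    - {"fingers": 0.25,"x": -0.0095,"y": -0.2085,"z": -0.09,"wx": 0,"wy": 0,"wz": 0}
    - {"fingers": 0.25,"x": -0.0095,"y": -0.2085,"z": -0.06,"wx": 0,"wy": 0,"wz": 0}
    - {"fingers": 0.25,"x": -0.0095,"y": -0.2085,"z": -0.03,"wx": 0,"wy": 0,"wz": 0}
    - {"fingers": 0.25,"x": -0.0095,"y": -0.2085,"z": -0.015,"wx": 0,"wy": 0,"wz": 0}
    - {"fingers": 0.25,"x": -0.0095,"y": -0.2085,"z": -0.0105,"wx": 0,"wy": 0,"wz": 0}
    - {"fingers": 0.25,"x": -0.0095,"y": -0.2085,"z": -0.0105,"wx": 0,"wy": 0,"wz": 0}

```text
time: 16.25
ee_pos: [0.465, -0.4257, 0.0386]
tcp_rot: [179.9, -0.1, -179.9]
wrist_force: [-0.4, 0.5, -0.6]
opening: 0.0533
```

Run:
```python
from h import *
go(.4665,-.4275,.0405,180)
p,W,c=snap('w7')
p,d=bot.camera("top"); cv2.imwrite("pics/t7.png",cv2.resize(p[130:300,180:480],None,fx=2.6,fy=2.6))
```

```text
t 16.25 pos [ 0.465  -0.4257  0.0386] rot [ 1.7988e+02 -1.2000e-01 -1.7994e+02] open 0.0533 F [-0.4  0.5 -0.6] q [-42.5  16.9   1.3  74.5   0.  -42.5]
d xyz [-0.0015 -0.0018 -0.0019] w [ 0.12 -0.12  0.06]
```

View pics/w7.png

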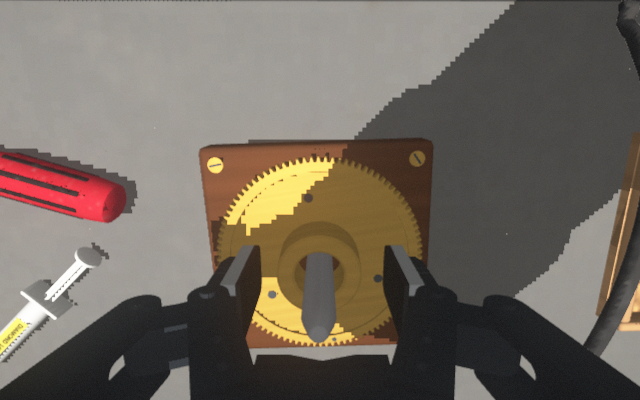

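View pics/t7.png

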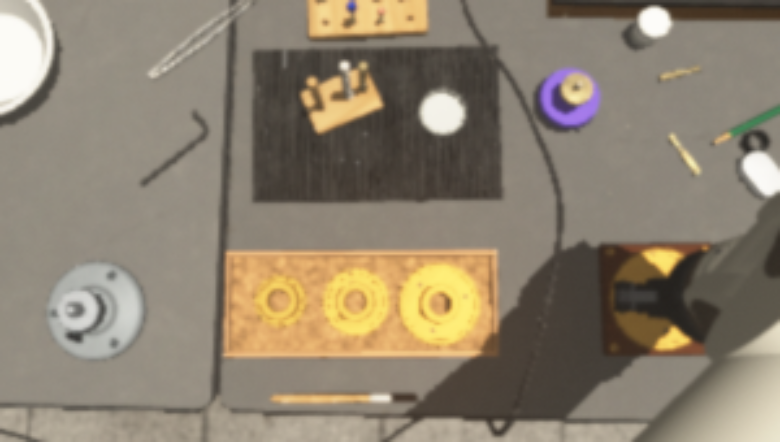

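Request:
play_rows:
  grip_force: 60
  targets:
    - {"fingers": 0.25,"x": 0,"y": -0.001,"z": -0.001,"wx": 0,"wy": 0,"wz": 0}
    - {"fingers": 0,"x": 0,"y": -0.001,"z": -0.001,"wx": 0,"wy": 0,"wz": 0}
    - {"fingers": -0.4,"x": 0,"y": -0.001,"z": -0.001,"wx": 0,"wy": 0,"wz": 0}
    - {"fingers": -0.4,"x": 0,"y": -0.001,"z": -0.001,"wx": 0,"wy": 0,"wz": 0}
    - {"fingers": -0.4,"x": 0,"y": -0.001,"z": -0.001,"wx": 0,"wy": 0,"wz": 0}
    - {"fingers": -0.4,"x": 0,"y": -0.001,"z": -0.001,"wx": 0,"wy": 0,"wz": 0}

```text
time: 16.85
ee_pos: [0.4662, -0.4291, 0.0432]
tcp_rot: [-179.9, 0.1, 180.0]
wrist_force: [-1.6, 1.7, 8.6]
opening: 0.0327
```

Run:
```python
from h import *
go(.4665,-.4275,.0405,180)
p,W,c=snap('w8')
p,d=bot.camera("scene");cv2.imwrite("pics/s8.png",cv2.resize(p[230:350,280:440],None,fx=4.5,fy=4.5,interpolation=cv2.INTER_CUBIC))
```

```text
t 16.85 pos [ 0.4662 -0.4291  0.0432] rot [-1.7991e+02  1.3000e-01  1.8000e+02] open 0.0327 F [-1.6  1.7  8.6] q [-42.6  16.9   1.8  74.7   0.  -42.6]
d xyz [-0.0003  0.0016  0.0027] w [-0.09  0.13 -0.  ]
```

View pics/w8.png

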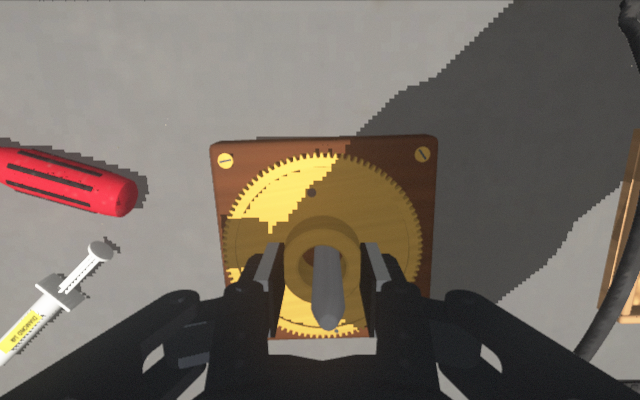

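View pics/s8.png

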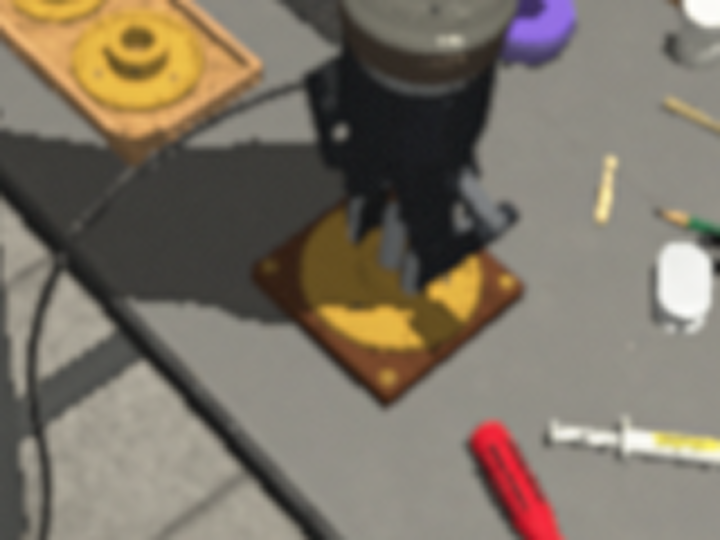

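Request:
play_rows:
  targets:
    - {"fingers": -0.4,"x": 0,"y": 0,"z": -0.01,"wx": 0,"wy": 0,"wz": 0}
    - {"fingers": -0.4,"x": 0,"y": 0,"z": -0.035,"wx": 0,"wy": 0,"wz": 0}
    - {"fingers": -0.4,"x": 0,"y": 0,"z": -0.065,"wx": 0,"wy": 0,"wz": 0}
    - {"fingers": -0.4,"x": 0,"y": 0,"z": -0.085,"wx": 0,"wy": 0,"wz": 0}
    - {"fingers": -0.4,"x": 0,"y": 0,"z": -0.09,"wx": 0,"wy": 0,"wz": 0}
    - {"fingers": -0.4,"x": 0.001,"y": 0.025,"z": -0.09,"wx": 0,"wy": 0,"wz": 0}
    - {"fingers": -0.4,"x": 0.003,"y": 0.06,"z": -0.09,"wx": 0,"wy": 0,"wz": 0}
    - {"fingers": -0.4,"x": 0.004,"y": 0.1,"z": -0.09,"wx": 0,"wy": 0,"wz": 0}
    - {"fingers": -0.4,"x": 0.006,"y": 0.14,"z": -0.09,"wx": 0,"wy": 0,"wz": 0}
    - {"fingers": -0.4,"x": 0.008,"y": 0.18,"z": -0.09,"wx": 0,"wy": 0,"wz": 0}
    - {"fingers": -0.4,"x": 0.01,"y": 0.22,"z": -0.09,"wx": 0,"wy": 0,"wz": 0}
    - {"fingers": -0.4,"x": 0.011,"y": 0.26,"z": -0.09,"wx": 0,"wy": 0,"wz": 0}
    - {"fingers": -0.4,"x": 0.013,"y": 0.3,"z": -0.09,"wx": 0,"wy": 0,"wz": 0}
    - {"fingers": -0.4,"x": 0.015,"y": 0.34,"z": -0.09,"wx": 0,"wy": 0,"wz": 0}
    - {"fingers": -0.4,"x": 0.016,"y": 0.38,"z": -0.09,"wx": 0,"wy": 0,"wz": 0}
    - {"fingers": -0.4,"x": 0.018,"y": 0.42,"z": -0.09,"wx": 0,"wy": 0,"wz": 0}
    - {"fingers": -0.4,"x": 0.02,"y": 0.46,"z": -0.09,"wx": 0,"wy": 0,"wz": 0}
    - {"fingers": -0.4,"x": 0.021,"y": 0.495,"z": -0.09,"wx": 0,"wy": 0,"wz": 0}
    - {"fingers": -0.4,"x": 0.022,"y": 0.52,"z": -0.09,"wx": 0,"wy": 0,"wz": 0}
    - {"fingers": -0.4,"x": 0.0225,"y": 0.535,"z": -0.09,"wx": 0,"wy": 0,"wz": 0}

```text
time: 18.62
ee_pos: [0.4422, 0.1089, 0.1304]
tcp_rot: [180.0, -0.0, -179.9]
wrist_force: [0.8, -0.4, -2.9]
opening: 0.033
```

Request:
play_rows:
  targets:
    - {"fingers": -0.4,"x": 0,"y": 0.005,"z": 0,"wx": 0,"wy": 0,"wz": 0}
    - {"fingers": -0.4,"x": 0,"y": 0.005,"z": 0,"wx": 0,"wy": 0,"wz": 0}
    - {"fingers": -0.4,"x": 0,"y": 0.005,"z": 0,"wx": 0,"wy": 0,"wz": 0}

```text
time: 18.87
ee_pos: [0.4428, 0.1109, 0.1306]
tcp_rot: [-180.0, -0.0, -180.0]
wrist_force: [-0.3, 1.4, -2.5]
opening: 0.033
```

Run:
```python
from h import *
go(.4435,.1115,.09,180)
p,W,c=snap('w9')
```

```text
t 18.87 pos [0.4428 0.1109 0.1306] rot [-1.7997e+02 -4.0000e-02 -1.7999e+02] open 0.033 F [-0.3  1.4 -2.5] q [ 14.1  -8.6 -15.5  83.1  -0.   14.1]
d xyz [-0.0007  0.0006  0.0406] w [-0.03 -0.04  0.01]
```

View pics/w9.png

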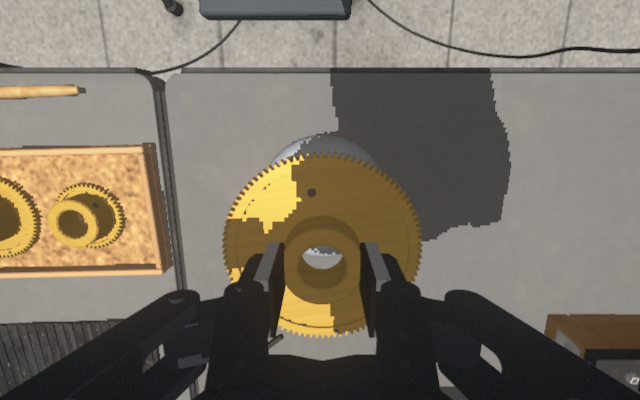

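Run:
```python
from h import *
c=bot.get_calibration("wrist")
for zf in (.1075,.1085): print(onplane(c,222,240,zf)[:2],onplane(c,421,240,zf)[:2],onplane(c,321,151,zf)[:2],onplane(c,323,336,zf)[:2])
p=cv2.imread('pics/w9.png'); W=np.load('w9.npy')
W8=np.load('w8.npy')
circ(W,.4428,.1109,.099,.113,.055); 
circ(W8,.4662,-.4291,.014,.024,.055)
circ(W8,.4662,-.4291,.03,.042,.025);circ(W,.4428,.1109,.115,.13,.025)
```

```text
[0.43614837 0.06266627] [0.43623694 0.15721786] [0.39401082 0.1098157 ] [0.48910461 0.11064405]
[0.4357506  0.06297553] [0.4358386  0.15691485] [0.39388592 0.10981964] [0.48836393 0.11064262]
circ [442.  110.4] R 48.3 pct mid [441.2 110.3] span [89.3 90.6] n 17896 zmed 0.1069
circ [ 466.2 -429.1] R 55.0 pct mid [ 464.7 -427.8] span [100.6 100.2] n 22464 zmed 0.0192
circ [ 460.8 -429.1] R 22.7 pct mid [ 463.4 -429.2] span [32.1 36.8] n 3718 zmed 0.0373
circ [437.5 110.9] R 22.7 pct mid [441.1 110.8] span [34.2 36.8] n 4408 zmed 0.1245
```

Run:
```python
from h import *
c=bot.get_calibration("top")
print(onplane(c,75/2.6+180,310/2.6+130,.082),onplane(c,82/2.6+180,310/2.6+130,.06))
W=np.load('w3.npy')
m=(abs(W[...,0]-.443)<.03)&(abs(W[...,1]-.111)<.03)&(W[...,2]>.05); w=W[m]
for a,b in [(.055,.064),(.066,.072),(.072,.078),(.078,.084)]:
    s=w[(w[:,2]>a)&(w[:,2]<b)]; print(a,len(s),s.min(0) if len(s) else '',s.max(0) if len(s) else '')
W=np.load('w1.npy');m=(np.hypot(W[...,0]-.442,W[...,1]-.111)<.010)&(W[...,2]>.05); w=W[m]
for a,b in [(.07,.078),(.078,.085)]:
    s=w[(w[:,2]>a)&(w[:,2]<b)]; print(a,len(s),s.min(0) if len(s) else '',s.max(0) if len(s) else '')
# foot circle from w3/w9
p=cv2.imread('pics/w3.png'); cv2.imwrite('pics/w3c.png',cv2.resize(p[90:260,480:640],None,fx=4,fy=3.5))
```

```text
[0.44375884 0.10551503 0.082     ] [0.44389332 0.10644438 0.06      ]
0.055 2345 [0.42292172 0.09098096 0.05502535] [0.46163515 0.12424851 0.06396942]
0.066 225 [0.43556977 0.10282351 0.06601249] [0.44884732 0.11129081 0.07193153]
0.072 128 [0.43690246 0.10311583 0.07202265] [0.44859028 0.10947941 0.07548459]
0.078 0  
0.07 160 [0.43494307 0.10166375 0.0702269 ] [0.45198389 0.1179075  0.077941  ]
0.078 118 [0.43621596 0.10123969 0.07801642] [0.450301   0.11623063 0.08310526]
```

View pics/w3c.png

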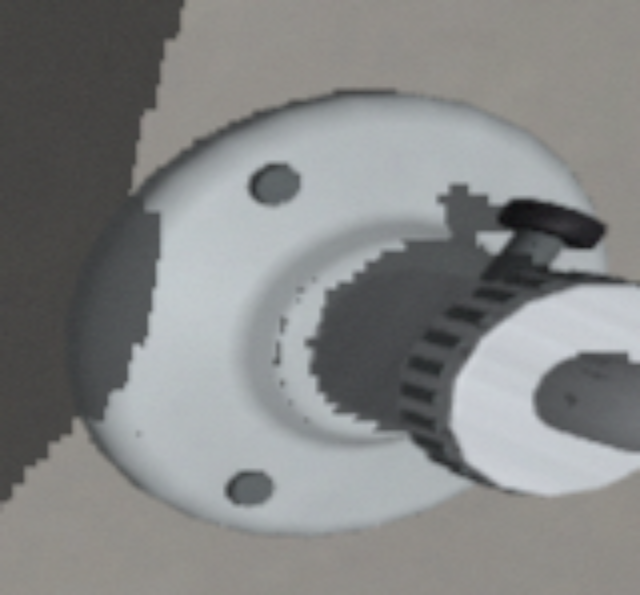

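Run:
```python
import cv2
p=cv2.imread('pics/t7.png'); cv2.imwrite('pics/t7c.png',cv2.resize(p[250:370,30:160],None,fx=5,fy=5,interpolation=cv2.INTER_CUBIC))
```

```text
(no output)
```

View pics/t7c.png

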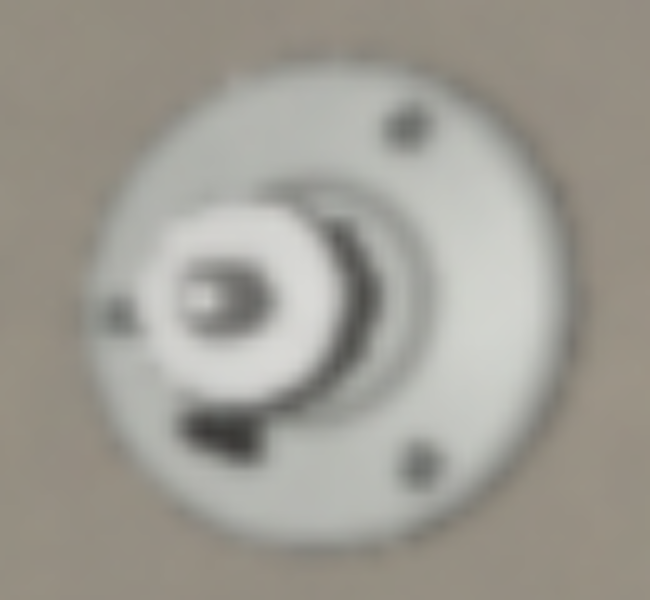

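Request:
play_rows:
  targets:
    - {"fingers": -0.4,"x": 0,"y": 0,"z": 0.012,"wx": 0,"wy": 0,"wz": 0}
    - {"fingers": -0.4,"x": 0,"y": 0,"z": 0.022,"wx": 0,"wy": 0,"wz": 0}
    - {"fingers": -0.4,"x": 0,"y": 0,"z": 0.03,"wx": 0,"wy": 0,"wz": 0}
    - {"fingers": -0.4,"x": 0,"y": 0,"z": 0.036,"wx": 0,"wy": 0,"wz": 0}
    - {"fingers": -0.4,"x": 0,"y": 0,"z": 0.04,"wx": 0,"wy": 0,"wz": 0}
    - {"fingers": -0.4,"x": 0,"y": 0,"z": 0.0415,"wx": 0,"wy": 0,"wz": 0}
    - {"fingers": -0.4,"x": 0,"y": 0,"z": 0.0415,"wx": 0,"wy": 0,"wz": 0}

```text
time: 19.5
ee_pos: [0.4428, 0.1113, 0.0892]
tcp_rot: [-180.0, -0.0, 180.0]
wrist_force: [0.3, 0.1, -2.6]
opening: 0.0332
```

Request:
play_rows:
  targets:
    - {"fingers": -0.4,"x": 0,"y": 0,"z": 0.001,"wx": 0,"wy": 0,"wz": 0}
    - {"fingers": -0.4,"x": 0,"y": 0,"z": 0.002,"wx": 0,"wy": 0,"wz": 0}
    - {"fingers": -0.4,"x": 0,"y": 0,"z": 0.0025,"wx": 0,"wy": 0,"wz": 0}
    - {"fingers": -0.4,"x": 0,"y": 0,"z": 0.0025,"wx": 0,"wy": 0,"wz": 0}

```text
time: 19.83
ee_pos: [0.4431, 0.1115, 0.0873]
tcp_rot: [180.0, 0.0, -180.0]
wrist_force: [-0.2, -0.0, -2.5]
opening: 0.0328
```

Request:
play_rows:
  targets:
    - {"fingers": -0.4,"x": 0,"y": 0,"z": 0.0008,"wx": 0,"wy": 0,"wz": 0}
    - {"fingers": -0.4,"x": 0,"y": 0,"z": 0.0015,"wx": 0,"wy": 0,"wz": 0}
    - {"fingers": -0.4,"x": 0,"y": 0,"z": 0.0015,"wx": 0,"wy": 0,"wz": 0}

```text
time: 20.08
ee_pos: [0.4432, 0.1115, 0.0871]
tcp_rot: [180.0, 0.1, -180.0]
wrist_force: [-5.1, -1.9, 10.9]
opening: 0.0329
```

Request:
play_rows:
  targets:
    - {"fingers": 0.0,"x": 0,"y": 0,"z": 0,"wx": 0,"wy": 0,"wz": 0}
    - {"fingers": 0.25,"x": 0,"y": 0,"z": 0,"wx": 0,"wy": 0,"wz": 0}
    - {"fingers": 0.25,"x": 0,"y": 0,"z": -0.003,"wx": 0,"wy": 0,"wz": 0}
    - {"fingers": 0.25,"x": 0,"y": 0,"z": -0.02,"wx": 0,"wy": 0,"wz": 0}
    - {"fingers": 0.25,"x": 0,"y": 0,"z": -0.05,"wx": 0,"wy": 0,"wz": 0}
    - {"fingers": 0.25,"x": 0,"y": 0,"z": -0.06,"wx": 0,"wy": 0,"wz": 0}

```text
time: 20.58
ee_pos: [0.4439, 0.1116, 0.149]
tcp_rot: [180.0, 0.2, 180.0]
wrist_force: [1.2, 0.1, 0.5]
opening: 0.0536
```

Run:
```python
from h import *
go(.4562,-.2193,.033,180)
p,W,c=snap('w10')
circ(W,.442,.1105,.055,.075,.055)
circ(W,.442,.1105,.0755,.09,.03)
for dx,dy in [(.035,0),(-.035,0),(0,.035),(0,-.035)]:
    m=np.hypot(W[...,0]-.442-dx,W[...,1]-.1105-dy)<.006; print(np.nanmedian(W[...,2][m]))
```

```text
t 20.58 pos [0.4439 0.1116 0.149 ] rot [179.96   0.18 180.  ] open 0.0536 F [1.2 0.1 0.5] q [ 14.1  -8.7 -13.6  85.   -0.   14.1]
d xyz [-0.012  -0.331   0.1158] w [ 0.04  0.18 -0.  ]
circ [442.7 110.9] R 48.4 pct mid [441.9 110.9] span [88.2 89.1] n 13591 zmed 0.0635
circ [442.4 110.7] R 18.3 pct mid [441.8 110.7] span [34.4 33.7] n 2172 zmed 0.0812
0.06327953102897878
0.06326451759399133
0.0636188612789732
0.0642552436911609
```

View pics/w10.png

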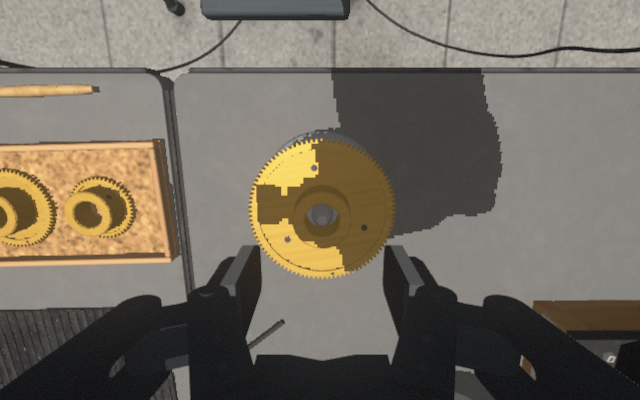

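Request:
play_rows:
  targets:
    - {"fingers": 0.25,"x": -0.001,"y": -0.02,"z": 0,"wx": 0,"wy": 0,"wz": 0}
    - {"fingers": 0.25,"x": -0.002,"y": -0.055,"z": 0,"wx": 0,"wy": 0,"wz": 0}
    - {"fingers": 0.25,"x": -0.004,"y": -0.095,"z": 0,"wx": 0,"wy": 0,"wz": 0}
    - {"fingers": 0.25,"x": -0.006,"y": -0.135,"z": 0,"wx": 0,"wy": 0,"wz": 0}
    - {"fingers": 0.25,"x": -0.008,"y": -0.175,"z": 0,"wx": 0,"wy": 0,"wz": 0}
    - {"fingers": 0.25,"x": -0.009,"y": -0.215,"z": 0,"wx": 0,"wy": 0,"wz": 0}
    - {"fingers": 0.25,"x": -0.01,"y": -0.255,"z": 0,"wx": 0,"wy": 0,"wz": 0}
    - {"fingers": 0.25,"x": -0.012,"y": -0.29,"z": 0.005,"wx": 0,"wy": 0,"wz": 0}
    - {"fingers": 0.25,"x": -0.0125,"y": -0.315,"z": 0.01,"wx": 0,"wy": 0,"wz": 0}
    - {"fingers": 0.25,"x": -0.0125,"y": -0.328,"z": 0.02,"wx": 0,"wy": 0,"wz": 0}
    - {"fingers": 0.25,"x": -0.0125,"y": -0.331,"z": 0.025,"wx": 0,"wy": 0,"wz": 0}
    - {"fingers": 0.25,"x": -0.0125,"y": -0.331,"z": 0.025,"wx": 0,"wy": 0,"wz": 0}

```text
time: 21.63
ee_pos: [0.4547, -0.2194, 0.1186]
tcp_rot: [179.9, -0.2, 179.9]
wrist_force: [-0.3, 0.2, -1.1]
opening: 0.0533
```

Run:
```python
from h import *
go(.4562,-.2193,.031,180)
p,W,c=snap('w11')
circ(W,.456,-.2193,.022,.04,.03)
circ(W,.456,-.1396,.022,.04,.03)
circ(W,.456,-.0670,.022,.04,.03)
```

```text
t 21.63 pos [ 0.4547 -0.2194  0.1186] rot [ 1.7991e+02 -1.5000e-01  1.7993e+02] open 0.0533 F [-0.3  0.2 -1.1] q [-25.8  -1.7 -10.4  81.4   0.  -25.7]
d xyz [-0.0018  0.      0.0876] w [ 0.09 -0.15 -0.07]
circ [ 455.9 -220.3] R 18.4 pct mid [ 455.4 -220. ] span [34.5 34.2] n 1572 zmed 0.0272
circ [ 456.  -140.8] R 18.6 pct mid [ 455.7 -141. ] span [34.2 34.3] n 1640 zmed 0.0271
circ [456.  -68.2] R 18.8 pct mid [455.2 -68.8] span [34.4 34.2] n 1788 zmed 0.027
```

View pics/w11.png

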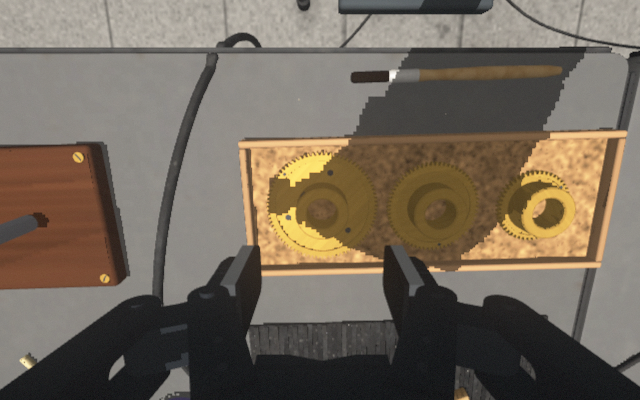

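Request:
play_rows:
  grip_force: 50
  targets:
    - {"fingers": 0.25,"x": 0,"y": 0,"z": 0.03,"wx": 0,"wy": 0,"wz": 0}
    - {"fingers": 0.25,"x": 0,"y": 0,"z": 0.06,"wx": 0,"wy": 0,"wz": 0}
    - {"fingers": 0.25,"x": 0,"y": 0,"z": 0.08,"wx": 0,"wy": 0,"wz": 0}
    - {"fingers": 0.25,"x": 0,"y": 0,"z": 0.087,"wx": 0,"wy": 0,"wz": 0}
    - {"fingers": 0.25,"x": 0,"y": 0,"z": 0.087,"wx": 0,"wy": 0,"wz": 0}
    - {"fingers": 0,"x": 0,"y": 0,"z": 0.087,"wx": 0,"wy": 0,"wz": 0}
    - {"fingers": -0.4,"x": 0,"y": 0,"z": 0.087,"wx": 0,"wy": 0,"wz": 0}
    - {"fingers": -0.4,"x": 0,"y": 0,"z": 0.087,"wx": 0,"wy": 0,"wz": 0}
    - {"fingers": -0.4,"x": 0,"y": 0,"z": 0.087,"wx": 0,"wy": 0,"wz": 0}
    - {"fingers": -0.4,"x": 0,"y": 0,"z": 0.087,"wx": 0,"wy": 0,"wz": 0}

```text
time: 22.52
ee_pos: [0.4566, -0.2195, 0.0359]
tcp_rot: [-180.0, 0.2, -180.0]
wrist_force: [-1.9, 3.5, 7.1]
opening: 0.0323
```

Run:
```python
from h import *
go(.4665,-.4275,.12,180)
p,W,c=snap('w12')
p,d=bot.camera("scene");cv2.imwrite("pics/s12.png",cv2.resize(p[170:290,230:390],None,fx=4.5,fy=4.5,interpolation=cv2.INTER_CUBIC))
```

```text
t 22.52 pos [ 0.4566 -0.2195  0.0359] rot [-1.7998e+02  1.7000e-01 -1.7998e+02] open 0.0323 F [-1.9  3.5  7.1] q [-25.7   0.1 -17.9  71.8   0.1 -25.7]
d xyz [-0.0101 -0.208  -0.084 ] w [-0.02  0.17  0.02]
```

View pics/w12.png

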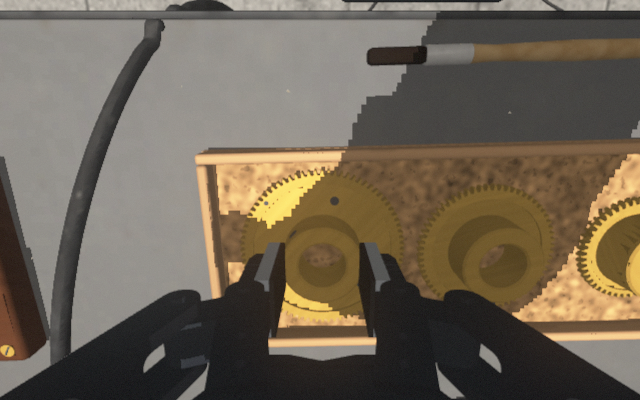

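View pics/s12.png

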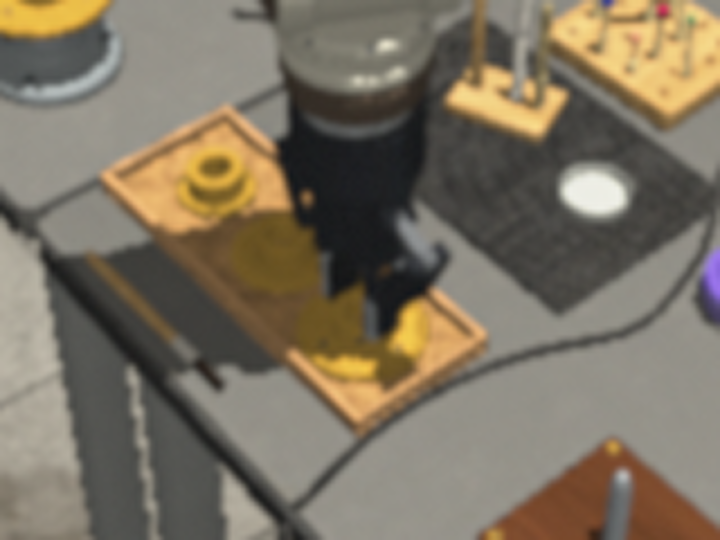

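Request:
play_rows:
  targets:
    - {"fingers": 0.1,"x": 0,"y": 0,"z": 0,"wx": 0,"wy": 0,"wz": 0}
    - {"fingers": 0.1,"x": 0,"y": 0,"z": 0.003,"wx": 0,"wy": 0,"wz": 0}
    - {"fingers": 0.1,"x": 0,"y": 0,"z": 0.004,"wx": 0,"wy": 0,"wz": 0}
    - {"fingers": 0.1,"x": 0,"y": 0,"z": 0.004,"wx": 0,"wy": 0,"wz": 0}
    - {"fingers": 0.1,"x": 0,"y": 0,"z": 0.004,"wx": 0,"wy": 0,"wz": 0}

```text
time: 23.03
ee_pos: [0.4554, -0.2196, 0.0295]
tcp_rot: [180.0, -0.0, 180.0]
wrist_force: [0.7, -1.1, 0.0]
opening: 0.047
```

Request:
play_rows:
  targets:
    - {"fingers": -0.1,"x": 0,"y": 0,"z": 0,"wx": 0,"wy": 0,"wz": 0}
    - {"fingers": -0.4,"x": 0,"y": 0,"z": 0,"wx": 0,"wy": 0,"wz": 0}
    - {"fingers": -0.4,"x": 0,"y": 0,"z": 0,"wx": 0,"wy": 0,"wz": 0}
    - {"fingers": -0.4,"x": 0,"y": 0,"z": 0,"wx": 0,"wy": 0,"wz": 0}

```text
time: 23.37
ee_pos: [0.4556, -0.2196, 0.03]
tcp_rot: [-180.0, 0.0, 180.0]
wrist_force: [-1.7, 0.8, 5.4]
opening: 0.034
```

Request:
play_rows:
  targets:
    - {"fingers": -0.4,"x": 0,"y": 0,"z": -0.01,"wx": 0,"wy": 0,"wz": 0}
    - {"fingers": -0.4,"x": 0,"y": 0,"z": -0.035,"wx": 0,"wy": 0,"wz": 0}
    - {"fingers": -0.4,"x": 0,"y": 0,"z": -0.065,"wx": 0,"wy": 0,"wz": 0}
    - {"fingers": -0.4,"x": 0,"y": -0.01,"z": -0.085,"wx": 0,"wy": 0,"wz": 0}
    - {"fingers": -0.4,"x": -0.001,"y": -0.035,"z": -0.09,"wx": 0,"wy": 0,"wz": 0}
    - {"fingers": -0.4,"x": -0.003,"y": -0.07,"z": -0.09,"wx": 0,"wy": 0,"wz": 0}
    - {"fingers": -0.4,"x": -0.005,"y": -0.11,"z": -0.09,"wx": 0,"wy": 0,"wz": 0}
    - {"fingers": -0.4,"x": -0.007,"y": -0.15,"z": -0.09,"wx": 0,"wy": 0,"wz": 0}
    - {"fingers": -0.4,"x": -0.009,"y": -0.18,"z": -0.09,"wx": 0,"wy": 0,"wz": 0}
    - {"fingers": -0.4,"x": -0.01,"y": -0.2,"z": -0.09,"wx": 0,"wy": 0,"wz": 0}
    - {"fingers": -0.4,"x": -0.01,"y": -0.208,"z": -0.09,"wx": 0,"wy": 0,"wz": 0}
    - {"fingers": -0.4,"x": -0.01,"y": -0.208,"z": -0.09,"wx": 0,"wy": 0,"wz": 0}
    - {"fingers": -0.4,"x": -0.01,"y": -0.208,"z": -0.09,"wx": 0,"wy": 0,"wz": 0}

```text
time: 24.45
ee_pos: [0.4653, -0.427, 0.1194]
tcp_rot: [179.9, -0.0, 180.0]
wrist_force: [0.4, 0.8, -2.1]
opening: 0.0339
```

Run:
```python
from h import *
go(.4655,-.4275,.04,180)
p,W,c=snap('w13')
circ(W,.4655,-.4275,.09,.105,.045)
W=np.load('w11.npy')
m=(abs(W[...,0]-.466)<.03)&(abs(W[...,1]+.428)<.03)&(W[...,2]>.02); w=W[m]
for a,b in [(.02,.035),(.035,.05),(.05,.065),(.065,.08)]:
    s=w[(w[:,2]>a)&(w[:,2]<b)]; print(a,len(s),s.min(0) if len(s) else '',s.max(0) if len(s) else '')
W=np.load('w8.npy')
m=(abs(W[...,0]-.466)<.01)&(abs(W[...,1]+.428)<.01)&(W[...,2]>.045); w=W[m]
if len(w): print(w.min(0),w.max(0))
```

```text
t 24.45 pos [ 0.4653 -0.427   0.1194] rot [ 1.7994e+02 -4.0000e-02  1.7998e+02] open 0.0339 F [ 0.4  0.8 -2.1] q [-42.5  15.6   8.6  83.1   0.  -42.5]
d xyz [-0.0003 -0.0006  0.0794] w [ 0.06 -0.04 -0.02]
circ [ 465.9 -427.7] R 40.1 pct mid [ 465.4 -427.6] span [74.7 75.8] n 10810 zmed 0.0989
0.02 355 [ 0.45879384 -0.43167863  0.02005189] [ 0.47033475 -0.42058338  0.03497165]
0.035 220 [ 0.45903551 -0.42797286  0.0350149 ] [ 0.47030728 -0.42001158  0.04606057]
0.05 0  
0.065 0  
[ 0.45859013 -0.43353836  0.04501335] [ 0.4686666  -0.42153885  0.07802717]
```

View pics/w13.png

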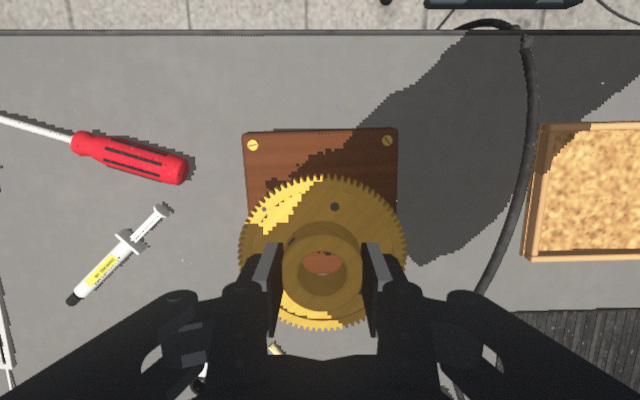

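Request:
play_rows:
  targets:
    - {"fingers": -0.4,"x": 0.001,"y": 0.0005,"z": 0.015,"wx": 0,"wy": 0,"wz": 0}
    - {"fingers": -0.4,"x": 0.001,"y": 0.0005,"z": 0.03,"wx": 0,"wy": 0,"wz": 0}
    - {"fingers": -0.4,"x": 0.001,"y": 0.0005,"z": 0.045,"wx": 0,"wy": 0,"wz": 0}
    - {"fingers": -0.4,"x": 0.001,"y": 0.0005,"z": 0.06,"wx": 0,"wy": 0,"wz": 0}
    - {"fingers": -0.4,"x": 0.001,"y": 0.0005,"z": 0.07,"wx": 0,"wy": 0,"wz": 0}
    - {"fingers": -0.4,"x": 0.001,"y": 0.0005,"z": 0.075,"wx": 0,"wy": 0,"wz": 0}
    - {"fingers": -0.4,"x": 0.001,"y": 0.0005,"z": 0.0775,"wx": 0,"wy": 0,"wz": 0}
    - {"fingers": -0.4,"x": 0.001,"y": 0.0005,"z": 0.0785,"wx": 0,"wy": 0,"wz": 0}
    - {"fingers": -0.4,"x": 0.001,"y": 0.0005,"z": 0.0785,"wx": 0,"wy": 0,"wz": 0}

```text
time: 25.25
ee_pos: [0.4648, -0.4271, 0.0418]
tcp_rot: [-180.0, 0.0, -180.0]
wrist_force: [-1.2, 0.6, -1.5]
opening: 0.0341
```

Request:
play_rows:
  targets:
    - {"fingers": -0.4,"x": 0,"y": 0,"z": 0.001,"wx": 0,"wy": 0,"wz": 0}
    - {"fingers": -0.4,"x": 0,"y": 0,"z": 0.002,"wx": 0,"wy": 0,"wz": 0}
    - {"fingers": -0.4,"x": 0,"y": 0,"z": 0.0025,"wx": 0,"wy": 0,"wz": 0}
    - {"fingers": -0.4,"x": 0,"y": 0,"z": 0.0025,"wx": 0,"wy": 0,"wz": 0}

```text
time: 25.58
ee_pos: [0.4649, -0.4274, 0.0401]
tcp_rot: [-179.9, 0.1, 180.0]
wrist_force: [-1.1, 1.8, 6.1]
opening: 0.0339
```

Request:
play_rows:
  targets:
    - {"fingers": 0.0,"x": 0,"y": 0,"z": 0,"wx": 0,"wy": 0,"wz": 0}
    - {"fingers": 0.25,"x": 0,"y": 0,"z": 0,"wx": 0,"wy": 0,"wz": 0}
    - {"fingers": 0.25,"x": 0,"y": 0,"z": -0.003,"wx": 0,"wy": 0,"wz": 0}
    - {"fingers": 0.25,"x": 0,"y": 0,"z": -0.03,"wx": 0,"wy": 0,"wz": 0}
    - {"fingers": 0.25,"x": 0,"y": 0,"z": -0.07,"wx": 0,"wy": 0,"wz": 0}
    - {"fingers": 0.25,"x": 0,"y": 0.005,"z": -0.09,"wx": 0,"wy": 0,"wz": 0}
    - {"fingers": 0.25,"x": 0.002,"y": 0.04,"z": -0.09,"wx": 0,"wy": 0,"wz": 0}
    - {"fingers": 0.25,"x": 0.003,"y": 0.08,"z": -0.09,"wx": 0,"wy": 0,"wz": 0}
    - {"fingers": 0.25,"x": 0.004,"y": 0.12,"z": -0.09,"wx": 0,"wy": 0,"wz": 0}
    - {"fingers": 0.25,"x": 0.005,"y": 0.16,"z": -0.09,"wx": 0,"wy": 0,"wz": 0}
    - {"fingers": 0.25,"x": 0.006,"y": 0.2,"z": -0.09,"wx": 0,"wy": 0,"wz": 0}
    - {"fingers": 0.25,"x": 0.007,"y": 0.24,"z": -0.09,"wx": 0,"wy": 0,"wz": 0}
    - {"fingers": 0.25,"x": 0.008,"y": 0.27,"z": -0.08,"wx": 0,"wy": 0,"wz": 0}
    - {"fingers": 0.25,"x": 0.008,"y": 0.283,"z": -0.075,"wx": 0,"wy": 0,"wz": 0}
    - {"fingers": 0.25,"x": 0.008,"y": 0.287,"z": -0.07,"wx": 0,"wy": 0,"wz": 0}
    - {"fingers": 0.25,"x": 0.008,"y": 0.287,"z": -0.07,"wx": 0,"wy": 0,"wz": 0}

```text
time: 26.92
ee_pos: [0.4563, -0.1393, 0.1081]
tcp_rot: [180.0, -0.0, -179.9]
wrist_force: [0.3, 0.2, -0.2]
opening: 0.0532
```

Run:
```python
from h import *
go(.4568,-.140,.03,180)
p,W,c=snap('w14')
circ(W,.456,-.1396,.022,.04,.03)
W2=W
m=(np.hypot(W[...,0]-.4655,W[...,1]+.4275)<.04); print(m.sum())
```

```text
t 26.92 pos [ 0.4563 -0.1393  0.1081] rot [ 1.7999e+02 -3.0000e-02 -1.7990e+02] open 0.0532 F [ 0.3  0.2 -0.2] q [-17.   -5.5 -15.2  80.3  -0.  -17.1]
d xyz [-0.0005 -0.0007  0.0781] w [ 0.01 -0.03  0.1 ]
circ [ 456.3 -140.4] R 18.3 pct mid [ 455.6 -140.3] span [34.3 33.6] n 1719 zmed 0.0272
0
```

View pics/w14.png

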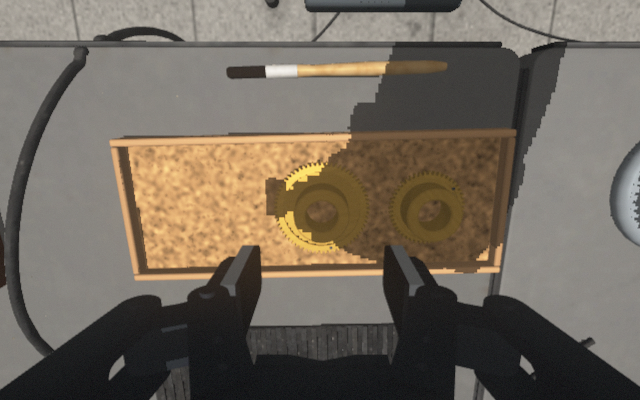

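Request:
play_rows:
  targets:
    - {"fingers": 0.25,"x": 0,"y": 0,"z": 0.025,"wx": 0,"wy": 0,"wz": 0}
    - {"fingers": 0.25,"x": 0,"y": 0,"z": 0.055,"wx": 0,"wy": 0,"wz": 0}
    - {"fingers": 0.25,"x": 0,"y": 0,"z": 0.072,"wx": 0,"wy": 0,"wz": 0}
    - {"fingers": 0.1,"x": 0,"y": 0,"z": 0.079,"wx": 0,"wy": 0,"wz": 0}
    - {"fingers": 0.1,"x": 0,"y": 0,"z": 0.079,"wx": 0,"wy": 0,"wz": 0}
    - {"fingers": -0.1,"x": 0,"y": 0,"z": 0.079,"wx": 0,"wy": 0,"wz": 0}
    - {"fingers": -0.4,"x": 0,"y": 0,"z": 0.079,"wx": 0,"wy": 0,"wz": 0}
    - {"fingers": -0.4,"x": 0,"y": 0,"z": 0.079,"wx": 0,"wy": 0,"wz": 0}
    - {"fingers": -0.4,"x": 0,"y": 0,"z": 0.079,"wx": 0,"wy": 0,"wz": 0}

```text
time: 27.72
ee_pos: [0.4574, -0.1407, 0.0311]
tcp_rot: [-179.9, 0.1, 180.0]
wrist_force: [-1.7, -1.8, 6.2]
opening: 0.0339
```

Request:
play_rows:
  targets:
    - {"fingers": -0.4,"x": 0,"y": 0,"z": -0.01,"wx": 0,"wy": 0,"wz": 0}
    - {"fingers": -0.4,"x": 0,"y": 0,"z": -0.035,"wx": 0,"wy": 0,"wz": 0}
    - {"fingers": -0.4,"x": 0,"y": 0,"z": -0.07,"wx": 0,"wy": 0,"wz": 0}
    - {"fingers": -0.4,"x": 0,"y": -0.015,"z": -0.09,"wx": 0,"wy": 0,"wz": 0}
    - {"fingers": -0.4,"x": -0.001,"y": -0.045,"z": -0.095,"wx": 0,"wy": 0,"wz": 0}
    - {"fingers": -0.4,"x": -0.002,"y": -0.085,"z": -0.095,"wx": 0,"wy": 0,"wz": 0}
    - {"fingers": -0.4,"x": -0.003,"y": -0.125,"z": -0.095,"wx": 0,"wy": 0,"wz": 0}
    - {"fingers": -0.4,"x": -0.004,"y": -0.165,"z": -0.095,"wx": 0,"wy": 0,"wz": 0}
    - {"fingers": -0.4,"x": -0.005,"y": -0.205,"z": -0.095,"wx": 0,"wy": 0,"wz": 0}
    - {"fingers": -0.4,"x": -0.007,"y": -0.24,"z": -0.095,"wx": 0,"wy": 0,"wz": 0}
    - {"fingers": -0.4,"x": -0.008,"y": -0.267,"z": -0.095,"wx": 0,"wy": 0,"wz": 0}
    - {"fingers": -0.4,"x": -0.008,"y": -0.281,"z": -0.095,"wx": 0,"wy": 0,"wz": 0}
    - {"fingers": -0.4,"x": -0.008,"y": -0.2865,"z": -0.095,"wx": 0,"wy": 0,"wz": 0}
    - {"fingers": -0.4,"x": -0.008,"y": -0.2865,"z": -0.095,"wx": 0,"wy": 0,"wz": 0}
    - {"fingers": -0.4,"x": -0.008,"y": -0.2865,"z": -0.095,"wx": 0,"wy": 0,"wz": 0}

```text
time: 28.97
ee_pos: [0.4645, -0.4259, 0.1248]
tcp_rot: [180.0, -0.0, -180.0]
wrist_force: [0.2, -0.2, -2.1]
opening: 0.0341
```

Run:
```python
from h import *
go(.4655,-.4272,.0645,180)
p,W,c=snap('w15')
circ(W,.4655,-.4275,.092,.110,.045)
```

```text
t 28.97 pos [ 0.4645 -0.4259  0.1248] rot [ 1.7997e+02 -1.0000e-02 -1.7999e+02] open 0.0341 F [ 0.2 -0.2 -2.1] q [-42.5  15.3   8.9  83.6   0.  -42.5]
d xyz [-0.001  -0.0014  0.0603] w [ 0.03 -0.01  0.01]
circ [ 464.  -426.4] R 33.3 pct mid [ 463.4 -426.5] span [61.8 61.5] n 6138 zmed 0.1036
```

View pics/w15.png

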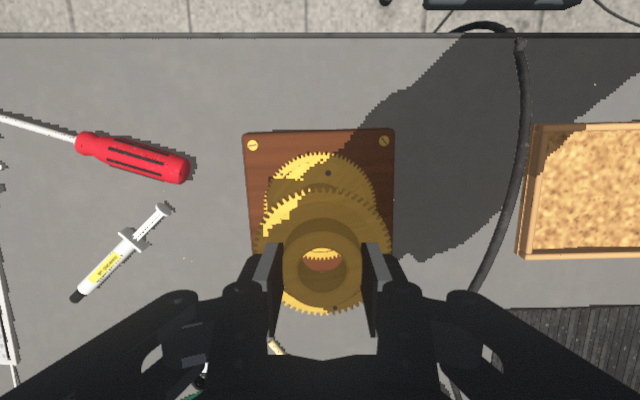

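Request:
play_rows:
  targets:
    - {"fingers": -0.4,"x": -0.0005,"y": -0.0007,"z": 0.012,"wx": 0,"wy": 0,"wz": 0}
    - {"fingers": -0.4,"x": -0.0005,"y": -0.0007,"z": 0.025,"wx": 0,"wy": 0,"wz": 0}
    - {"fingers": -0.4,"x": -0.0005,"y": -0.0007,"z": 0.04,"wx": 0,"wy": 0,"wz": 0}
    - {"fingers": -0.4,"x": -0.0005,"y": -0.0007,"z": 0.051,"wx": 0,"wy": 0,"wz": 0}
    - {"fingers": -0.4,"x": -0.0005,"y": -0.0007,"z": 0.057,"wx": 0,"wy": 0,"wz": 0}
    - {"fingers": -0.4,"x": -0.0005,"y": -0.0007,"z": 0.0595,"wx": 0,"wy": 0,"wz": 0}
    - {"fingers": -0.4,"x": -0.0005,"y": -0.0007,"z": 0.0605,"wx": 0,"wy": 0,"wz": 0}
    - {"fingers": -0.4,"x": -0.0005,"y": -0.0007,"z": 0.0605,"wx": 0,"wy": 0,"wz": 0}

```text
time: 29.68
ee_pos: [0.4651, -0.4273, 0.0643]
tcp_rot: [-180.0, 0.0, -180.0]
wrist_force: [-0.2, -0.4, -1.0]
opening: 0.034
```

Request:
play_rows:
  targets:
    - {"fingers": -0.4,"x": 0,"y": 0,"z": 0.001,"wx": 0,"wy": 0,"wz": 0}
    - {"fingers": -0.4,"x": 0,"y": 0,"z": 0.0018,"wx": 0,"wy": 0,"wz": 0}
    - {"fingers": -0.4,"x": 0,"y": 0,"z": 0.0022,"wx": 0,"wy": 0,"wz": 0}
    - {"fingers": -0.4,"x": 0,"y": 0,"z": 0.0022,"wx": 0,"wy": 0,"wz": 0}

```text
time: 30.02
ee_pos: [0.4653, -0.4276, 0.0632]
tcp_rot: [-179.9, 0.1, 180.0]
wrist_force: [-1.7, 1.0, 5.1]
opening: 0.0336
```

Request:
play_rows:
  targets:
    - {"fingers": 0.0,"x": 0,"y": 0,"z": 0,"wx": 0,"wy": 0,"wz": 0}
    - {"fingers": 0.25,"x": 0,"y": 0,"z": 0,"wx": 0,"wy": 0,"wz": 0}
    - {"fingers": 0.25,"x": 0,"y": 0,"z": -0.003,"wx": 0,"wy": 0,"wz": 0}
    - {"fingers": 0.25,"x": 0,"y": 0,"z": -0.03,"wx": 0,"wy": 0,"wz": 0}
    - {"fingers": 0.25,"x": 0,"y": 0,"z": -0.06,"wx": 0,"wy": 0,"wz": 0}
    - {"fingers": 0.25,"x": 0,"y": 0.01,"z": -0.07,"wx": 0,"wy": 0,"wz": 0}
    - {"fingers": 0.25,"x": 0.001,"y": 0.045,"z": -0.07,"wx": 0,"wy": 0,"wz": 0}
    - {"fingers": 0.25,"x": 0.002,"y": 0.085,"z": -0.07,"wx": 0,"wy": 0,"wz": 0}
    - {"fingers": 0.25,"x": 0.003,"y": 0.125,"z": -0.07,"wx": 0,"wy": 0,"wz": 0}
    - {"fingers": 0.25,"x": 0.004,"y": 0.165,"z": -0.07,"wx": 0,"wy": 0,"wz": 0}
    - {"fingers": 0.25,"x": 0.005,"y": 0.205,"z": -0.07,"wx": 0,"wy": 0,"wz": 0}
    - {"fingers": 0.25,"x": 0.006,"y": 0.245,"z": -0.07,"wx": 0,"wy": 0,"wz": 0}
    - {"fingers": 0.25,"x": 0.007,"y": 0.285,"z": -0.07,"wx": 0,"wy": 0,"wz": 0}
    - {"fingers": 0.25,"x": 0.008,"y": 0.32,"z": -0.065,"wx": 0,"wy": 0,"wz": 0}
    - {"fingers": 0.25,"x": 0.0085,"y": 0.345,"z": -0.055,"wx": 0,"wy": 0,"wz": 0}
    - {"fingers": 0.25,"x": 0.0085,"y": 0.357,"z": -0.045,"wx": 0,"wy": 0,"wz": 0}
    - {"fingers": 0.25,"x": 0.0085,"y": 0.36,"z": -0.045,"wx": 0,"wy": 0,"wz": 0}
    - {"fingers": 0.25,"x": 0.0085,"y": 0.36,"z": -0.045,"wx": 0,"wy": 0,"wz": 0}

```text
time: 31.52
ee_pos: [0.4562, -0.0666, 0.1069]
tcp_rot: [-180.0, -0.0, -179.9]
wrist_force: [-0.3, -0.1, -0.1]
opening: 0.0534
```

Run:
```python
from h import *
go(.4563,-.0673,.03,180)
p,W,c=snap('w16')
circ(W,.456,-.067,.022,.04,.03)
p,d=bot.camera("top"); cv2.imwrite("pics/t16.png",cv2.resize(p[130:300,180:480],None,fx=2.6,fy=2.6))
W=cloud(bot.get_calibration("top"),d); circ(W,.4665,-.4275,.05,.07,.03);circ(W,.4665,-.4275,.032,.049,.05);circ(W,.4665,-.4275,.018,.03,.06)
```

```text
t 31.52 pos [ 0.4562 -0.0666  0.1069] rot [-1.800e+02 -3.000e-02 -1.799e+02] open 0.0534 F [-0.3 -0.1 -0.1] q [ -8.3  -7.7 -17.3  80.4  -0.   -8.4]
d xyz [-0.0001 -0.0007  0.0769] w [-0.   -0.03  0.1 ]
circ [455.4 -67.6] R 18.3 pct mid [454.9 -67.9] span [34.5 33.8] n 1730 zmed 0.0273
circ [ 467.  -427.3] R 18.3 pct mid [ 466.8 -427.2] span [34.9 34.8] n 170 zmed 0.0602
circ [ 467.1 -427.6] R 33.4 pct mid [ 466.4 -426.9] span [62.2 60.2] n 386 zmed 0.043
circ [ 467.3 -428.2] R 59.4 pct mid [ 467.1 -426.3] span [98. 98.] n 386 zmed 0.0197
```

View pics/w16.png

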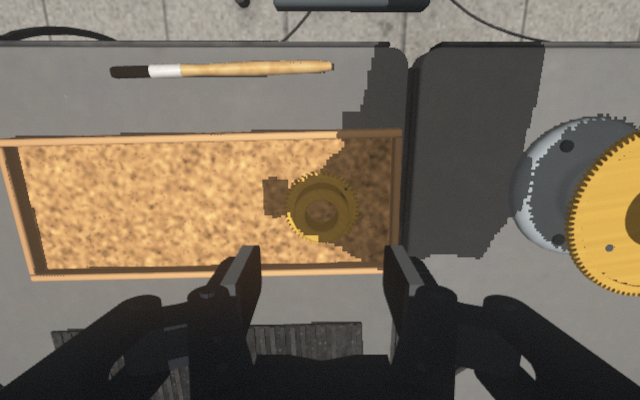

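View pics/t16.png

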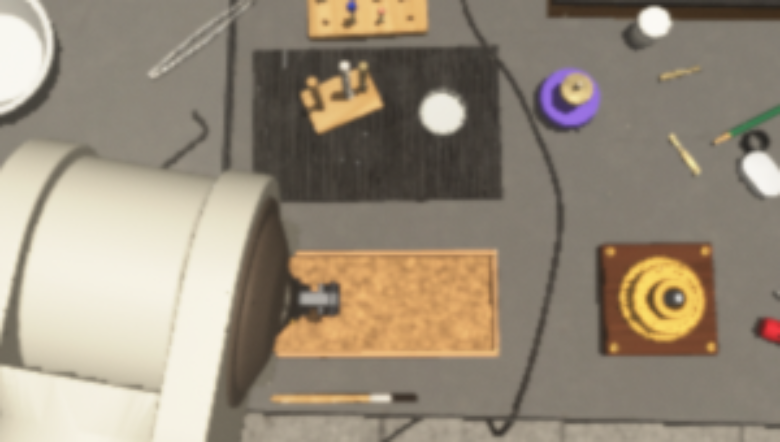

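Request:
play_rows:
  targets:
    - {"fingers": 0.25,"x": 0,"y": 0,"z": 0.025,"wx": 0,"wy": 0,"wz": 0}
    - {"fingers": 0.25,"x": 0,"y": 0,"z": 0.055,"wx": 0,"wy": 0,"wz": 0}
    - {"fingers": 0.25,"x": 0,"y": 0,"z": 0.071,"wx": 0,"wy": 0,"wz": 0}
    - {"fingers": 0.1,"x": 0,"y": 0,"z": 0.078,"wx": 0,"wy": 0,"wz": 0}
    - {"fingers": 0.1,"x": 0,"y": 0,"z": 0.078,"wx": 0,"wy": 0,"wz": 0}
    - {"fingers": -0.1,"x": 0,"y": 0,"z": 0.078,"wx": 0,"wy": 0,"wz": 0}
    - {"fingers": -0.4,"x": 0,"y": 0,"z": 0.078,"wx": 0,"wy": 0,"wz": 0}
    - {"fingers": -0.4,"x": 0,"y": 0,"z": 0.078,"wx": 0,"wy": 0,"wz": 0}
    - {"fingers": -0.4,"x": 0,"y": 0,"z": 0.078,"wx": 0,"wy": 0,"wz": 0}

```text
time: 32.37
ee_pos: [0.4575, -0.0677, 0.0305]
tcp_rot: [-179.9, 0.1, 180.0]
wrist_force: [-1.5, -3.1, 6.5]
opening: 0.0337
```

Request:
play_rows:
  targets:
    - {"fingers": -0.4,"x": 0,"y": 0,"z": -0.01,"wx": 0,"wy": 0,"wz": 0}
    - {"fingers": -0.4,"x": 0,"y": 0,"z": -0.035,"wx": 0,"wy": 0,"wz": 0}
    - {"fingers": -0.4,"x": 0,"y": 0,"z": -0.07,"wx": 0,"wy": 0,"wz": 0}
    - {"fingers": -0.4,"x": 0,"y": -0.015,"z": -0.09,"wx": 0,"wy": 0,"wz": 0}
    - {"fingers": -0.4,"x": -0.001,"y": -0.045,"z": -0.097,"wx": 0,"wy": 0,"wz": 0}
    - {"fingers": -0.4,"x": -0.002,"y": -0.085,"z": -0.097,"wx": 0,"wy": 0,"wz": 0}
    - {"fingers": -0.4,"x": -0.003,"y": -0.125,"z": -0.097,"wx": 0,"wy": 0,"wz": 0}
    - {"fingers": -0.4,"x": -0.004,"y": -0.165,"z": -0.097,"wx": 0,"wy": 0,"wz": 0}
    - {"fingers": -0.4,"x": -0.005,"y": -0.205,"z": -0.097,"wx": 0,"wy": 0,"wz": 0}
    - {"fingers": -0.4,"x": -0.006,"y": -0.245,"z": -0.097,"wx": 0,"wy": 0,"wz": 0}
    - {"fingers": -0.4,"x": -0.007,"y": -0.285,"z": -0.097,"wx": 0,"wy": 0,"wz": 0}
    - {"fingers": -0.4,"x": -0.008,"y": -0.32,"z": -0.097,"wx": 0,"wy": 0,"wz": 0}
    - {"fingers": -0.4,"x": -0.0085,"y": -0.345,"z": -0.097,"wx": 0,"wy": 0,"wz": 0}
    - {"fingers": -0.4,"x": -0.0085,"y": -0.356,"z": -0.097,"wx": 0,"wy": 0,"wz": 0}
    - {"fingers": -0.4,"x": -0.0085,"y": -0.3595,"z": -0.097,"wx": 0,"wy": 0,"wz": 0}
    - {"fingers": -0.4,"x": -0.0085,"y": -0.3595,"z": -0.097,"wx": 0,"wy": 0,"wz": 0}
    - {"fingers": -0.4,"x": -0.0085,"y": -0.3595,"z": -0.097,"wx": 0,"wy": 0,"wz": 0}

```text
time: 33.78
ee_pos: [0.4651, -0.4257, 0.1262]
tcp_rot: [180.0, -0.0, -180.0]
wrist_force: [-0.2, 0.1, -0.6]
opening: 0.0336
```

Run:
```python
from h import *
go(.4655,-.4272,.086,180)
p,W,c=snap('w17')
circ(W,.4655,-.4275,.092,.110,.035)
```

```text
t 33.78 pos [ 0.4651 -0.4257  0.1262] rot [ 179.97   -0.   -179.97] open 0.0336 F [-0.2  0.1 -0.6] q [-42.5  15.3   9.1  83.8   0.  -42.5]
d xyz [-0.0004 -0.0015  0.0402] w [ 0.03 -0.    0.03]
circ [ 463.5 -426.3] R 26.0 pct mid [ 456.4 -426.3] span [36.  46.9] n 2570 zmed 0.1055
```

View pics/w17.png

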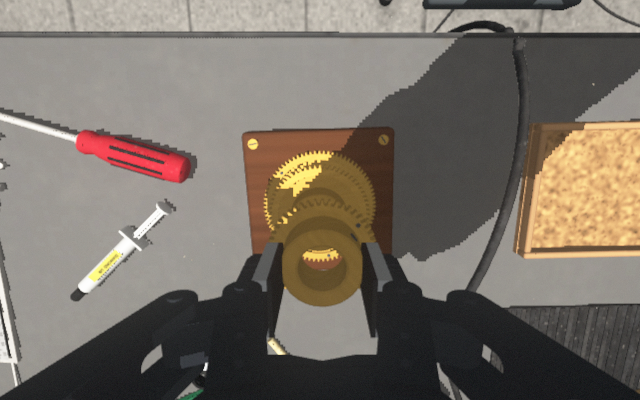

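Gear sits about 1 mm short in x and 0.7 mm off in y of the post; correcting that and lowering.

Request:
play_rows:
  targets:
    - {"fingers": -0.4,"x": -0.001,"y": -0.0007,"z": 0.01,"wx": 0,"wy": 0,"wz": 0}
    - {"fingers": -0.4,"x": -0.001,"y": -0.0007,"z": 0.02,"wx": 0,"wy": 0,"wz": 0}
    - {"fingers": -0.4,"x": -0.001,"y": -0.0007,"z": 0.03,"wx": 0,"wy": 0,"wz": 0}
    - {"fingers": -0.4,"x": -0.001,"y": -0.0007,"z": 0.036,"wx": 0,"wy": 0,"wz": 0}
    - {"fingers": -0.4,"x": -0.001,"y": -0.0007,"z": 0.039,"wx": 0,"wy": 0,"wz": 0}
    - {"fingers": -0.4,"x": -0.001,"y": -0.0007,"z": 0.0405,"wx": 0,"wy": 0,"wz": 0}
    - {"fingers": -0.4,"x": -0.001,"y": -0.0007,"z": 0.0405,"wx": 0,"wy": 0,"wz": 0}

```text
time: 34.42
ee_pos: [0.4659, -0.4274, 0.0852]
tcp_rot: [180.0, -0.0, 180.0]
wrist_force: [0.3, -0.3, -2.0]
opening: 0.0336
```

Request:
play_rows:
  targets:
    - {"fingers": -0.4,"x": 0,"y": 0,"z": 0.001,"wx": 0,"wy": 0,"wz": 0}
    - {"fingers": -0.4,"x": 0,"y": 0,"z": 0.0015,"wx": 0,"wy": 0,"wz": 0}
    - {"fingers": -0.4,"x": 0,"y": 0,"z": 0.0015,"wx": 0,"wy": 0,"wz": 0}

```text
time: 34.67
ee_pos: [0.4662, -0.4277, 0.0846]
tcp_rot: [-180.0, 0.0, 180.0]
wrist_force: [-0.4, -0.2, 2.1]
opening: 0.0337
```

Request:
play_rows:
  targets:
    - {"fingers": 0.0,"x": 0,"y": 0,"z": 0.0005,"wx": 0,"wy": 0,"wz": 0}
    - {"fingers": 0.25,"x": 0,"y": 0,"z": 0.0005,"wx": 0,"wy": 0,"wz": 0}
    - {"fingers": 0.25,"x": 0,"y": 0,"z": -0.003,"wx": 0,"wy": 0,"wz": 0}
    - {"fingers": 0.25,"x": 0,"y": 0,"z": -0.02,"wx": 0,"wy": 0,"wz": 0}
    - {"fingers": 0.25,"x": 0,"y": 0,"z": -0.05,"wx": 0,"wy": 0,"wz": 0}
    - {"fingers": 0.25,"x": 0,"y": 0,"z": -0.06,"wx": 0,"wy": 0,"wz": 0}
    - {"fingers": 0.25,"x": 0,"y": 0,"z": -0.06,"wx": 0,"wy": 0,"wz": 0}

```text
time: 35.25
ee_pos: [0.467, -0.4285, 0.1476]
tcp_rot: [-179.8, 0.2, 180.0]
wrist_force: [1.4, -0.0, 0.6]
opening: 0.0534
```

Run:
```python
from h import *
go(.40,-.16,.26,180)
p,W,c=snap('w18')
for a,b,r in [(.075,.09,.03),(.055,.072,.035),(.035,.05,.04),(.015,.03,.045)]: circ(W,.4650,-.4275,a,b,r)
```

```text
t 35.25 pos [ 0.467  -0.4285  0.1476] rot [-179.79    0.23  180.  ] open 0.0534 F [ 1.4 -0.   0.6] q [-42.5  15.4  11.5  85.8  -0.  -42.5]
d xyz [ 0.0666  0.268  -0.1137] w [-0.21  0.23 -0.  ]
circ [ 464.5 -428.5] R 18.2 pct mid [ 463.9 -428.5] span [34.2 33.7] n 2104 zmed 0.0812
circ [ 464.7 -428.6] R 26.2 pct mid [ 463.3 -428.5] span [46.9 49.2] n 2219 zmed 0.0641
circ [ 464.8 -428.5] R 33.1 pct mid [ 459.8 -428.5] span [53.8 63.3] n 1879 zmed 0.042
circ [ 465.  -427.5] R 45.0 pct mid [ 462.3 -427.5] span [82.3 86.7] n 3185 zmed 0.0182
```

View pics/w18.png

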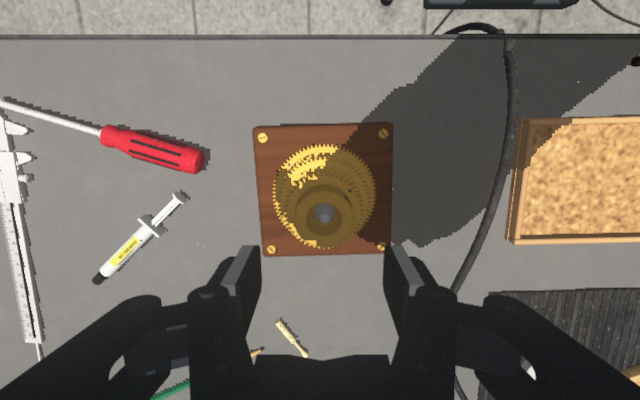

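Pile is right (flange heights 16/38/60 mm, large‑medium‑small). Back the arm off and check everything from above.

Request:
play_rows:
  targets:
    - {"fingers": 0.25,"x": 0,"y": 0,"z": -0.03,"wx": 0,"wy": 0,"wz": 0}
    - {"fingers": 0.25,"x": 0,"y": 0,"z": -0.06,"wx": 0,"wy": 0,"wz": 0}
    - {"fingers": 0.25,"x": 0.01,"y": 0.03,"z": -0.09,"wx": 0,"wy": 0,"wz": 0}
    - {"fingers": 0.25,"x": 0.025,"y": 0.065,"z": -0.11,"wx": 0,"wy": 0,"wz": 0}
    - {"fingers": 0.25,"x": 0.035,"y": 0.1,"z": -0.11,"wx": 0,"wy": 0,"wz": 0}
    - {"fingers": 0.25,"x": 0.05,"y": 0.135,"z": -0.11,"wx": 0,"wy": 0,"wz": 0}
    - {"fingers": 0.25,"x": 0.06,"y": 0.17,"z": -0.11,"wx": 0,"wy": 0,"wz": 0}
    - {"fingers": 0.25,"x": 0.065,"y": 0.2,"z": -0.11,"wx": 0,"wy": 0,"wz": 0}
    - {"fingers": 0.25,"x": 0.065,"y": 0.22,"z": -0.11,"wx": 0,"wy": 0,"wz": 0}
    - {"fingers": 0.25,"x": 0.065,"y": 0.22,"z": -0.11,"wx": 0,"wy": 0,"wz": 0}
    - {"fingers": 0.25,"x": 0.065,"y": 0.22,"z": -0.11,"wx": 0,"wy": 0,"wz": 0}

```text
time: 36.22
ee_pos: [0.401, -0.2068, 0.2532]
tcp_rot: [180.0, -0.0, -179.9]
wrist_force: [0.0, -0.4, 0.0]
opening: 0.0533
```

Run:
```python
from h import *
p,d=bot.camera("top"); cv2.imwrite("pics/t19.png",cv2.resize(p[130:300,180:480],None,fx=2.6,fy=2.6))
W=cloud(bot.get_calibration("top"),d)
for a,b,r in [(.075,.09,.03),(.055,.07,.04),(.035,.049,.05)]: circ(W,.467,-.4275,a,b,r)
for a,b,r in [(.075,.09,.03),(.055,.07,.06)]: circ(W,.4445,.111,a,b,r)
for q in ["spirit_lamp","dowel_stand"]:
    r=bot.look_for(q,"top")[:1]; print(q,[ (x['confidence'],x['extent']) for x in r])
p,d=bot.camera("scene"); cv2.imwrite("pics/s19.png",cv2.resize(p[130:340,190:450],None,fx=2.8,fy=2.8,interpolation=cv2.INTER_CUBIC))
```

```text
circ [ 466.4 -427.6] R 18.6 pct mid [ 466.3 -427.3] span [34.  34.6] n 164 zmed 0.0822
circ [ 466.6 -427.4] R 25.8 pct mid [ 466.7 -427.8] span [48.5 49.4] n 177 zmed 0.0648
circ [ 466.9 -427.7] R 33.3 pct mid [ 467.1 -426.5] span [63.9 60.7] n 216 zmed 0.0431
circ [444.6 111.1] R 18.4 pct mid [445.4 110.8] span [34.3 33.9] n 174 zmed 0.0821
circ [445.2 111.6] R 48.2 pct mid [444.7 110.7] span [88.8 88.5] n 1073 zmed 0.0648
spirit_lamp [(0.73, [386.5, 156.3, 408.2, 177.7])]
dowel_stand [(0.97, [293.9, 153.8, 327.8, 181.2])]
```

View pics/t19.png

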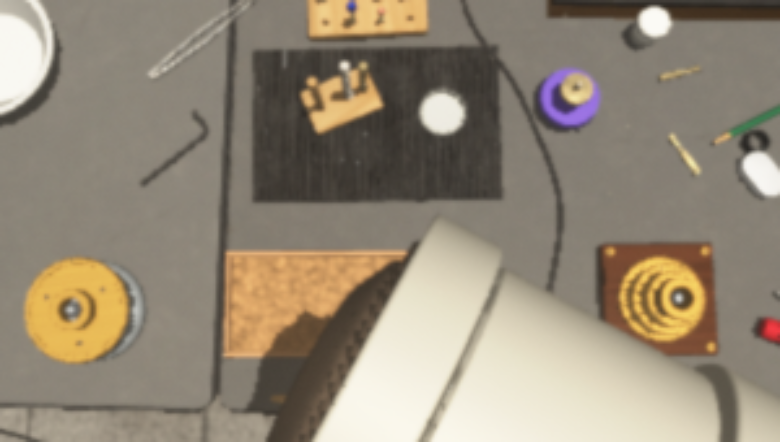

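View pics/s19.png

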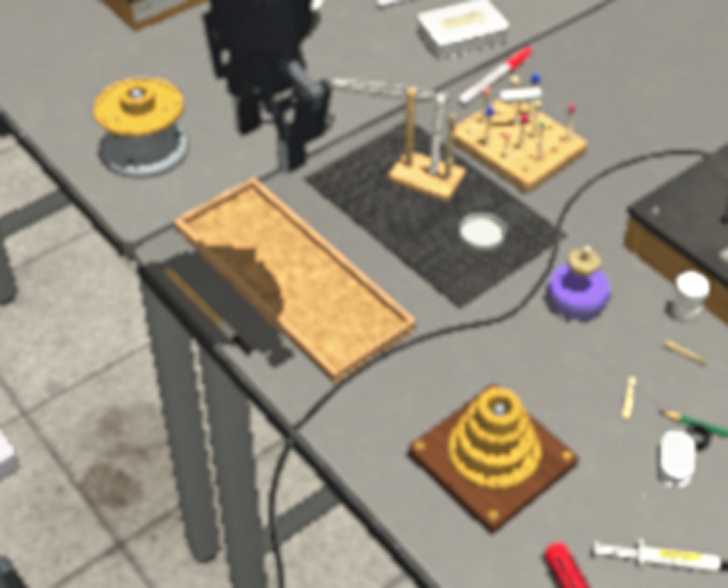

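The top and scene views show the largest gear on the arbor (crop 77,310) and the three others stacked on the spindle (crop 662,298). The lamp (570,98) and peg stand (340,100) have not moved.

Run:
```python
from workcell import bot
print(bot.job_done())
```

```text
the job is handed in; nothing more can be done
None
```

The largest gear is now seated on the arbor, and the other three are back on the storage spindle: large at the bottom, then medium, then small on top. I handed the job in at about 36 s, well under the 152 s limit.

I first laid the small gear (from the arbor), then medium and large, side by side in the tray. The largest then went on the arbor, and the other three went back on the spindle. Every gear was lowered until the wrist force showed contact before I opened the gripper. Readings at those stops stayed at or below about 11 N.

**Last checks:**
- **Arbor:** the top camera puts the flange top at 64.8 mm and the hub top at 82.1 mm, against 65 and 82 mm when fully seated. The wrist camera showed the gear lying flat.
- **Spindle:** the upper faces measured 43.1, 64.8 and 82.2 mm, and the outline sizes match large, medium and small in that order.
- **Tray, lamp and peg stand:** the tray looks empty (the arm hides part of it in the top view, but the scene view shows it clear). The lamp and peg stand are where they were, and the gripper is clear of everything.

**Disagreements:**
- The wrist camera placed things about 2 mm nearer the robot in x than the top camera did. That is within the calibration and the clearance in the bores.
- My first grip on the large gear in the tray was shallow, so I opened and gripped it again lower before lifting.
- The first move call was refused for missing fields, and nothing moved.

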